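Set the glasses to drain and close up the rack

ROBOT

A 7-joint arm with a two-finger parallel gripper is mounted at the origin on the work surface; the furniture and walls round the work are solid. World frame = base frame: x ahead of the robot, y to its left, z up, the work surface at z = 0. Lengths are in m, angles in rad, forces in N, time in s.
With the tool pointing down it reaches from about 0.4 to 0.9 m from the base axis. Payload 5.6 kg.
Tool frame: the origin (TCP) lies on the centre line of the jaws, within the pads' length; the fingertips stand 14 mm ahead of it and the grasp point (between the pads) lies 5 mm behind it; z points along the fingers, y is the line along which they close (so a half turn about z gives the same grasp; the last joint's range is limited). The gripper opens to 92 mm and grips with 3 to 60 N. Pads are 20 mm wide; open, the fingers measure 128 mm over their backs; the gripper's body (75 mm by 189 mm) begins 69 mm behind the grasp point.
Start: joints at [-1.241, 0.468, -0.012, 1.603, 0.006, 1.071, -0.056], TCP at [0.237, 0.605, 0.229] pointing down, gripper open.
Joint ranges: [-2.53, 2.53], [-0.31, 2.02], [-1.57, 1.55], [0.28, 2.44], [-1.29, 4.43], [0.15, 1.84], [-2.92, 2.92]. Speed limits (rad/s): [2.57, 2.57, 3.14, 3.14, 3.14, 3.14, 3.14].

INTERFACE

Orientations are given as a unit quaternion [w, x, y, z].
In Python, from station import sensors, optics, order, recognise gives the robot as it stands. The module is installed in compiled form; this text tells all that it offers.
- The arm moves only by the tool play_rows, never from a script. Its argument "motion" is one flat list of numbers, 7 for each row, row after row: the closure, from 0 (fully open) to 1 (shut), then the shift along the tool's x, y, z in mm, then the turn, a rotation vector about the tool's x, y, z in degrees. A call has 1 to 20 rows; each row is the pose to reach, as a shift and turn from the pose commanded when the call began, along the tool's axes at that moment; what a row does not reach only later rows make up. A row lasts 1/8 s, in which the tool goes at most 62.5 mm and 10.7 degrees, less where a joint would pass 70% of its speed; a pose out of reach is approached as far as the arm can. A call with a gripper value outside its range is refused whole. The fingers move at their own pace and stop on an object; the grip force is fixed at half the most. Time passes only in rows, so rows that repeat a pose let the fingers close. It gives the time, the measured TCP pose, the force, the opening and the grip force at its end, in the units of the state.
- sensors.sense(): the state, without advancing time (a new reading comes with each control period).
- optics.get_image(name): name is "side" or "top" or "wrist"; returns (picture, depth): 384x512x3 uint8, red, green, blue; 384x512 float32, m along the optical axis (not along the pixel's ray), 0 where there is no reading.
- optics.calibration(name): a dict with "camera_matrix" (3x3 intrinsics, pixels), "view" (4x4, takes a point from world to camera coordinates); the wrist camera has in their place "hand_eye" (4x4, takes a point from camera to tool coordinates, whose origin is the TCP and whose axes are the flange's). Camera axes: x right, y down, z forward; pixel columns grow to the right and rows downward; lengths in m; the calibration is good to about 2 mm. A picture is of the moment at which its call begins: read the wrist's pose just before it. calibration takes no time and is no camera call.
- order.hand_in(): hands the job in; it is judged then, once.
Trained networks look in the newest picture that a camera, given by its name, has taken for a name from the list of things; names that differ only in an ending like _2 or _b are one class to them, and where a whole thing is asked for, a point or a joint stands for the part that bears it (a point fixed in the world has none). Each returns a list of dicts, best first, with "p" (0 to 1); they miss things now and then, are a little off and sometimes report something else, mostly with a low value. They report only what shows in the picture. A call takes as long as a camera call.
- recognise(name, camera): "centre" ([row, column] in pixels, amid what is visible of it).
The state is a dict: "t": time; "q": joint angles; "qd": joint speeds; "joint_torque": joint torques, N m; "tcp_pos": TCP position; "ee_rot": TCP orientation; "force": force on the tool from outside, world axes, zero at the start; "moment": the same for the moment, N m; "finger_gap": finger opening in m; "gripper_force": force on a finger pad.
Only numpy, scipy, OpenCV 4.12 (cv2) and the standard library are available. Lean on these libraries where they do the work, as an engineer would, in place of code of your own. Each camera call takes 0.05 s, during which the arm holds its last target. There are 200 camera calls.

TASK

Stand every glass that is on the drying mat upside down in the lane of the white draining rack, between its end wall and the blue stop (you will have to lay each one down and take it again to turn it over). When all of them stand there, slide the blue stop along until it has pushed the row tight against the end wall, without forcing it, then back the stop off by about one centimetre so that they stand loose, and let go. Leave the carton, the bottle and the tin alone.

Things in the scene. Friction and masses are not known exactly. Their poses are not given: they have to be found in the camera images.
- glass_1_mid (a point): Clear drinking glass, round: 85 mm tall, 66 mm across at the open mouth, 52 mm at the closed foot (60 mm half-way), wall about 3 mm, 0.15 kg. Starts upright, mouth up, on the mat; may be absent. The point is its centre, on the axis half-way up; its z axis points from foot to mouth (up at the start, down when the glass is upside down). On its side it can roll a little.
- glass_2_mid (a point): Clear drinking glass, round: 85 mm tall, 66 mm across at the open mouth, 52 mm at the closed foot (60 mm half-way), wall about 3 mm, 0.15 kg. Starts upright, mouth up, on the mat; may be absent. The point is its centre, on the axis half-way up; its z axis points from foot to mouth (up at the start, down when the glass is upside down). On its side it can roll a little.
- glass_3_mid (a point): Clear drinking glass, round: 85 mm tall, 66 mm across at the open mouth, 52 mm at the closed foot (60 mm half-way), wall about 3 mm, 0.15 kg. Starts upright, mouth up, on the mat; may be absent. The point is its centre, on the axis half-way up; its z axis points from foot to mouth (up at the start, down when the glass is upside down). On its side it can roll a little.
- rack: White draining rack, fixed: plate 125 x 440 mm (x, y), 10 mm thick, with steel rails at x = +-46 mm (8 mm thick, tops at 24 mm), so the lane is 84 mm wide; a guard rail behind it at x = 70 mm, top at 59 mm. Origin on the worktop under the lane's middle line; y runs along the lane to the fixed end wall, x away from the robot. Lane floor 10 mm up, from y = -235 to 205 mm. End wall: inner face at y = 190 mm, top 65 mm up.
- mat: Blue ribbed drying mat, fixed, on which the glasses start: 175 x 660 mm (x, y), origin at its centre on the worktop; its top is 6 mm above the worktop. In its middle part (y = -135 to 50 mm) seven ribs along y, 6 mm wide and 27 mm apart, stand 3 mm proud, so that a glass laid there along them does not roll away.
- stop (a joint): Blue sliding stop that runs in the rack's lane. Value in m: 0 fully open, growing as it slides towards the end wall, up to 0.25. Its flat face lies at rack y = -0.170 m + the value. It slides with about 1.5 N of friction and stays where it is left.
- stop_face (a point): Centre of the flat face of the blue stop (80 mm wide, from 12 to 67 mm above the worktop) that pushes the glasses, 42 mm above the worktop; its y axis points towards the end wall.
- stop_grip (a point): Where to grip the stop: a point on the axis of its upright post, 88 mm above the worktop. The post is 24 mm across the lane (x) and 16 mm along it (y), its top 107 mm above the worktop; it stands 42 mm behind the stop's face, on the side away from the glasses.
- milk: Bystander: pink carton, 63 x 69 x 156 mm, behind the rack. Origin at the centre of its underside. Leave it alone.
- bottle: Bystander: blue bottle with a grey cap, 73 mm across, 236 mm tall, right of the robot. Origin at the centre of its underside. Leave it alone.
- tin: Bystander: small food tin, 57 mm across, 72 mm tall, right of the robot. Origin at the centre of its underside. Leave it alone.

How it is judged:
By the outcome, as a careful person would: the job done as asked, in the order asked, and still so for the second after the job is handed in, with the robot touching nothing.
Of glass_1, glass_2, glass_3 only 2 to 3 are there at a start; the rules pass over those that are not, and their reading is None.
At some moment in a run one of glass_1, glass_2 may be knocked a few centimetres aside while the robot is not near it.
It also fails if it takes over 210 s, if anything falls off the work surface, if the arm or the gripper's body presses on something with over 40 N, if the wrist force passes 120 N, or if a joint passes its speed limit or range.

## Working session

There is one attempt and no reset: what is moved stays moved. The work goes in short steps, Python scripts to look and compute and a tool call to move; the robot and the scene stay as the last step left them, time stands still between calls to the robot, and variables do not carry over. Pictures are saved under pics/ and viewed, at most 14 in all, crops included, and the job is handed in when it is done.

Besides the shell and the picture viewer there is one more tool, called after "Request:" by a JSON object that holds its "fn" and its "kwargs", one argument or row to a line. play_rows: Moves the arm, as the interface text tells. Its arguments: {"type":"object","properties":{"motion":{"type":"array"}},"required":["motion"]}

```bash
mkdir -p pics; cat > h.py <<'E'
import numpy as np, cv2
from station import sensors, optics, order, recognise
from scipy.spatial.transform import Rotation as R
def pose():
    s=sensors.sense(); T=np.eye(4); w=s['ee_rot']; T[:3,:3]=R.from_quat([w[1],w[2],w[3],w[0]]).as_matrix(); T[:3,3]=s['tcp_pos']; return s,T
def cam(name):
    s,T=pose(); im,d=optics.get_image(name); c=optics.calibration(name); K=np.array(c['camera_matrix'])
    W=T@np.array(c['hand_eye']) if name=='wrist' else np.linalg.inv(np.array(c['view']))
    return im,d,K,W
def cloud(d,K,W):
    v,u=np.mgrid[:d.shape[0],:d.shape[1]]
    P=np.stack([(u-K[0,2])/K[0,0]*d,(v-K[1,2])/K[1,1]*d,d],-1)
    return P@W[:3,:3].T+W[:3,3]
def ray(uv,K,W,z):
    r=W[:3,:3]@np.array([(uv[0]-K[0,2])/K[0,0],(uv[1]-K[1,2])/K[1,1],1]); return W[:3,3]+r*(z-W[2,3])/r[2]
def proj(p,K,W):
    q=np.linalg.inv(W)@np.append(p,1); return (K@q[:3])[:2]/q[2]
def save(im,f): cv2.imwrite('pics/'+f,cv2.cvtColor(im,cv2.COLOR_RGB2BGR))
E
python3 - <<'E'
from h import *
for n in('top','side'):
    im,d,K,W=cam(n); save(im,n+'0.png'); C=cloud(d,K,W)
    print(n,W.round(3).tolist())
    for k in('glass_1_mid','rack','mat','stop','stop_grip','milk','bottle','tin'):
        for r in recognise(k,n):
            v,u=[int(round(x)) for x in r['centre']]; print(n,k,round(r['p'],2),(u,v),C[v,u].round(3))
s,T=pose();print(s['t'],T.round(3))
E
```

```text
top [[0.06, -0.976, 0.208, 0.153], [-0.998, -0.059, 0.012, -0.021], [0.0, -0.209, -0.978, 1.59], [0.0, 0.0, 0.0, 1.0]]
top glass_1_mid 0.85 (315, 217) [ 0.403 -0.214  0.012]
top rack 0.3 (240, 224) [0.366 0.034 0.007]
top mat 0.87 (238, 226) [0.359 0.04  0.006]
top stop 0.64 (267, 169) [ 0.552 -0.046  0.036]
top stop 0.59 (150, 212) [0.387 0.336 0.015]
top stop_grip 0.57 (269, 170) [ 0.546 -0.052  0.051]
top milk 0.72 (237, 111) [0.707 0.062 0.153]
top bottle 0.56 (351, 272) [ 0.22  -0.297  0.211]
top tin 0.83 (356, 231) [ 0.357 -0.339  0.072]
side [[-0.993, -0.035, 0.116, 0.33], [-0.12, 0.429, -0.895, 1.26], [-0.018, -0.903, -0.43, 0.719], [0.0, 0.0, 0.0, 1.0]]
side glass_1_mid 0.68 (291, 180) [ 0.388 -0.178  0.074]
side rack 0.9 (239, 226) [0.548 0.073 0.012]
side mat 0.61 (298, 239) [0.35  0.123 0.005]
side mat 0.31 (184, 201) [0.718 0.103 0.114]
side stop 0.57 (242, 207) [ 0.551 -0.018  0.036]
side stop_grip 0.89 (241, 202) [ 0.553 -0.014  0.057]
side stop_grip 0.73 (238, 223) [0.555 0.049 0.009]
side milk 0.83 (183, 200) [0.722 0.1   0.116]
side milk 0.18 (243, 205) [ 0.548 -0.022  0.042]
side bottle 0.73 (334, 160) [ 0.226 -0.285  0.117]
side tin 0.56 (305, 169) [ 0.337 -0.32   0.061]
0.9 [[-0.931  0.364  0.     0.237]
 [ 0.364  0.931  0.     0.605]
 [-0.     0.    -1.     0.229]
 [ 0.     0.     0.     1.   ]]
```

```bash
python3 -c "
import cv2,numpy as np
"; ls pics
```

```text
side0.png
top0.png
```

View pics/top0.png

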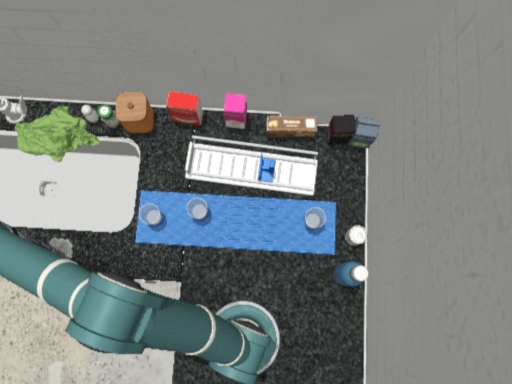

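View pics/side0.png

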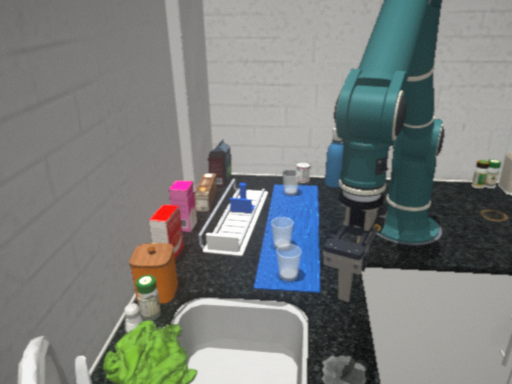

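The top view shows three glasses at about (151,214), (198,209) and (315,217), the blue stop at (267,169), and the rack from (188,143) to (317,192). The side view agrees with this. Next I'll measure each pose.

```bash
cat > m.py <<'E'
from h import *
def glasses(n,mat=None):
    im,d,K,W=cam(n); C=cloud(d,K,W); hsv=cv2.cvtColor(im,cv2.COLOR_RGB2HSV)
    return im,d,K,W,C,hsv
E
python3 - <<'E'
from m import *
for n in('top','side'):
    im,d,K,W,C,h=glasses(n); X,Y,Z=C[...,0],C[...,1],C[...,2]; ok=d>0
    blue=(h[...,0]>100)&(h[...,0]<125)&(h[...,1]>120)
    def rect(m,nm):
        p=C[m][:,:2].astype(np.float32); r=cv2.minAreaRect(p); print(n,nm,len(p),np.round(r[0],4),np.round(r[1],4),round(r[2],2), 'zmed',np.median(C[m][:,2]).round(4))
    rect(blue&ok&(Z<0.015)&(X>0.2)&(X<0.47)&(abs(Y)<.5),'mat')
    reg=ok&(X>0.45)&(X<0.66)&(Y>-.3)&(Y<.4)
    rect(reg&(Z>0.006)&(Z<.03)&(h[...,1]<60)&(h[...,2]>140),'rack')
    m=reg&blue&(Z>0.02); rect(m,'stop'); 
    for lo,hi in((.03,.06),(.06,.08),(.085,.12)):
        q=m&(Z>lo)&(Z<hi); print(lo,q.sum(),C[q].min(0).round(3) if q.any() else'',C[q].max(0).round(3) if q.any() else'')
    q=reg&(Z>.052)&(Z<.075)&(h[...,1]<60); print('wall/guard',q.sum()); p=C[q]; print(p[np.argsort(p[:,1])][::max(1,len(p)//12)].round(3).tolist())
    g=ok&(X>.25)&(X<.47)&(Y>-.32)&(Y<.45)&(Z>.025)&(Z<.1)
    k,l,st,ce=cv2.connectedComponentsWithStats(g.astype(np.uint8))
    for i in range(1,k):
        if st[i,4]>15: print('glass',st[i],C[l==i].min(0).round(3),C[l==i].max(0).round(3),C[l==i].mean(0).round(3))
E
```

```text
top mat 9203 [0.3747 0.0478] [0.6677 0.1842] 89.87 zmed 0.0056
top rack 3556 [0.5683 0.0069] [0.4405 0.1443] 85.59 zmed 0.0115
top stop 207 [ 0.5545 -0.0434] [0.0461 0.0737] 86.47 zmed 0.0443
0.03 42 [ 0.519 -0.066  0.031] [ 0.58 -0.02  0.06]
0.06 37 [ 0.521 -0.064  0.061] [ 0.587 -0.019  0.08 ]
0.085 41 [ 0.543 -0.066  0.086] [ 0.567 -0.05   0.113]
wall/guard 394
[[0.613, -0.209, 0.054], [0.619, -0.165, 0.06], [0.618, -0.114, 0.064], [0.627, -0.061, 0.057], [0.561, -0.018, 0.064], [0.632, 0.02, 0.06], [0.637, 0.067, 0.058], [0.638, 0.114, 0.057], [0.646, 0.159, 0.055], [0.645, 0.209, 0.059], [0.605, 0.214, 0.066], [0.527, 0.218, 0.061], [0.578, 0.222, 0.061]]
glass [187 197  20  22 204] [0.368 0.141 0.026] [0.433 0.205 0.095] [0.408 0.178 0.066]
glass [139 203  23  21 240] [0.34  0.29  0.026] [0.406 0.354 0.098] [0.377 0.329 0.065]
glass [305 207  21  21 201] [ 0.361 -0.237  0.025] [ 0.424 -0.173  0.097] [ 0.4   -0.211  0.066]
glass [347 229   4  10  25] [ 0.336 -0.32   0.025] [ 0.362 -0.316  0.076] [ 0.349 -0.318  0.051]
side mat 4564 [0.3393 0.0383] [0.6833 0.256 ] 89.23 zmed 0.00
[... 197 characters left out ...]
 0.522 -0.059  0.06 ] [ 0.593 -0.014  0.08 ]
0.085 42 [ 0.541 -0.068  0.087] [ 0.562 -0.049  0.11 ]
wall/guard 328
[[0.66, -0.258, 0.072], [0.621, -0.112, 0.059], [0.624, -0.035, 0.06], [0.626, 0.027, 0.06], [0.632, 0.093, 0.058], [0.635, 0.154, 0.055], [0.647, 0.207, 0.054], [0.617, 0.215, 0.061], [0.562, 0.217, 0.062], [0.595, 0.218, 0.053], [0.586, 0.22, 0.055], [0.543, 0.222, 0.065], [0.545, 0.225, 0.064]]
glass [325 162   3  19  31] [ 0.25  -0.32   0.025] [ 0.256 -0.296  0.095] [ 0.253 -0.308  0.061]
glass [283 170  18  22 329] [ 0.357 -0.32   0.025] [ 0.42  -0.171  0.094] [ 0.389 -0.197  0.065]
glass [ 272  217   30   60 1173] [0.338 0.136 0.025] [0.428 0.354 0.094] [0.381 0.26  0.066]
```

```bash
cat > plan.py <<'E'
from h import *
from scipy.spatial.transform import Slerp
R0=np.array([[0,1,0],[1,0,0],[0,0,-1.]])
O=np.array([.561,.023]); YAW=-4.5
def rk(x,y):
    c,s=np.cos(np.radians(YAW)),np.sin(np.radians(YAW)); return [O[0]+c*x-s*y,O[1]+s*x+c*y]
def plan(wps):
    """wps: (closure, grasp point, yaw deg, lean deg, rows). Prints rows relative to present pose."""
    s,T=pose(); g0=T[:3,3]-.005*T[:3,2]; r0=R.from_matrix(T[:3,:3]); out=[]; k=0; pr=r0
    for c,g,y,a,n in wps:
        g=np.array(g); r=R.from_euler('z',y,degrees=True)*R.from_euler('x',a,degrees=True)*R.from_matrix(R0)
        sl=Slerp([0,1],R.concatenate([pr,r]))
        for i in range(1,n+1):
            u=i/n; ri=sl(u); p=g0+(g-g0)*u+.005*ri.as_matrix()[:,2]
            sh=r0.inv().apply(p-T[:3,3])*1e3; rv=(r0.inv()*ri).as_rotvec(degrees=True)
            out.append([c]+[int(round(x)) for x in [*sh,*rv]]); k+=1
        g0,pr=g,r
    print('t',s['t'],'rows',k); print(','.join(','.join(map(str,o)) for o in out))
def st():
    s,T=pose(); g=T[:3,3]-.005*T[:3,2]; e=(R.from_matrix(T[:3,:3]@R0.T)).as_euler('ZXY',degrees=True)
    print('t',round(s['t'],2),'grasp',g.round(4),'yaw,lean,oth',e.round(1),'gap',round(s['finger_gap'],4),'gf',np.round(s['gripper_force'],1),'F',np.round(s['force'],1),'q',np.round(s['q'],2))
E
python3 - <<'E'
from plan import *
st()
plan([(0.3,[.40,.40,.26],-40,0,5),(0.3,[.555,-.058,.20],-4.5,0,11),(0.3,[.555,-.058,.20],-4.5,0,2)])
E
```

```text
t 1.0 grasp [0.2368 0.6053 0.2336] yaw,lean,oth [68.6 -0.  -0. ] gap 0.0921 gf 0.0 F [-0.1 -0.6 -0. ] q [-1.24  0.47 -0.01  1.6   0.01  1.07 -0.06]
t 1.0 rows 18
0.3,-45,-26,-5,0,0,22,0.3,-91,-53,-11,0,0,43,0.3,-136,-79,-16,0,0,65,0.3,-181,-105,-21,0,0,87,0.3,-227,-132,-26,0,0,109,0.3,-255,-165,-21,0,0,105,0.3,-283,-199,-15,0,0,102,0.3,-312,-233,-10,0,0,99,0.3,-340,-266,-5,0,0,96,0.3,-368,-300,1,0,0,92,0.3,-397,-334,6,0,0,89,0.3,-425,-367,12,0,0,86,0.3,-453,-401,17,0,0,83,0.3,-481,-435,23,0,0,80,0.3,-510,-468,28,0,0,76,0.3,-538,-502,34,0,0,73,0.3,-538,-502,34,0,0,73,0.3,-538,-502,34,0,0,73
```

Request:
{"fn": "play_rows", "kwargs": {
  "motion": [0.3,-50,-40,-5,0,0,10,0.3,-100,-80,-10,0,0,20,0.3,-140,-120,-10,0,0,30,0.3,-190,-160,-10,0,0,40,0.3,-240,-200,-10,0,0,48,0.3,-280,-250,-5,0,0,55,0.3,-330,-300,0,0,0,62,0.3,-380,-340,5,0,0,68,0.3,-430,-390,12,0,0,73,0.3,-480,-440,20,0,0,73,0.3,-510,-470,28,0,0,73,0.3,-538,-502,34,0,0,73,0.3,-538,-502,34,0,0,73,0.3,-538,-502,34,0,0,73]
}}

```text
t: 2.75
tcp_pos: [0.5547, -0.0576, 0.1944]
ee_rot: [-0.0, 0.733, 0.68, 0.0]
force: [0.1, 0.9, -1.1]
finger_gap: 0.0644
gripper_force: 0.0
```

```bash
python3 - <<'E'
from plan import *
st()
im,d,K,W=cam('wrist'); save(im,'w1.png'); C=cloud(d,K,W); h=cv2.cvtColor(im,cv2.COLOR_RGB2HSV)
X,Y,Z=C[...,0],C[...,1],C[...,2]
b=(h[...,0]>100)&(h[...,0]<125)&(h[...,1]>120)&(d>0)&(X>.5)&(X<.62)
q=b&(Z>.09)&(Z<.12); print('post',q.sum(),C[q].min(0).round(4),C[q].max(0).round(4)) if q.any() else 0
q=b&(Z>.06)&(Z<.07); print('blk',q.sum(),C[q].min(0).round(4),C[q].max(0).round(4)) if q.any() else 0
plan([(0.3,[.555,-.058,.088],-4.5,0,6)])
E
```

```text
t 2.75 grasp [ 0.5547 -0.0576  0.1994] yaw,lean,oth [-4.4  0.   0. ] gap 0.0644 gf 0.0 F [ 0.1  0.9 -1.1] q [-0.38  0.38  0.53  1.89 -0.23  0.93  0.18]
post 473 [ 0.5443 -0.0665  0.0901] [ 0.5657 -0.053   0.1088]
blk 777 [ 0.5192 -0.0571  0.06  ] [ 0.5963 -0.0172  0.07  ]
t 2.8 rows 6
0.3,0,0,19,0,0,0,0.3,0,0,37,0,0,0,0.3,-1,0,56,0,0,0,0.3,-1,0,74,0,0,0,0.3,-1,0,93,0,0,0,0.3,-1,0,112,0,0,0
```

View pics/w1.png

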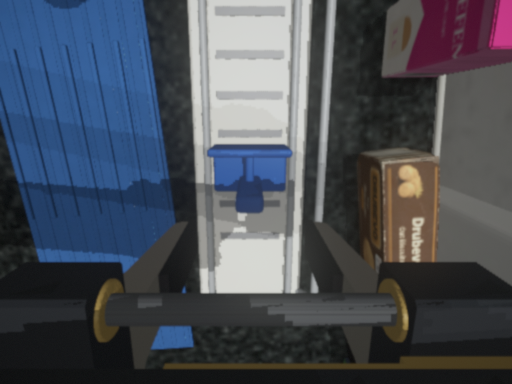

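The wrist view shows the stop post at about (250,195), the mat ribs on the left, and nothing in the way. I'll open the stop first to get working room in the lane.

Request:
{"fn": "play_rows", "kwargs": {
  "motion": [0.3,0,0,30,0,0,0,0.3,0,0,60,0,0,0,0.3,-1,0,90,0,0,0,0.3,-1,0,112,0,0,0,0.3,-1,0,112,0,0,0,1,-1,0,112,0,0,0,1,-1,0,112,0,0,0,1,-1,0,112,0,0,0,1,-1,0,112,0,0,0,1,-1,0,112,0,0,0,1,-20,0,112,0,0,0,1,-40,0,112,0,0,0,1,-60,0,112,0,0,0,1,-80,0,112,0,0,0,1,-100,0,112,0,0,0,1,-112,0,112,0,0,0,1,-112,0,112,0,0,0]
}}

```text
t: 4.92
tcp_pos: [0.545, -0.1713, 0.0828]
ee_rot: [-0.001, 0.734, 0.679, -0.001]
force: [-5.9, -1.2, 7.0]
finger_gap: 0.0236
gripper_force: 30.0
```

```bash
python3 - <<'E'
from plan import *
st()
E
```

```text
t 4.92 grasp [ 0.545  -0.1713  0.0878] yaw,lean,oth [-4.5 -0.   0.1] gap 0.0236 gf 30.0 F [-5.9 -1.2  7. ] q [-0.11  0.56  0.46  1.93 -0.35  0.74  0.48]
```

Request:
{"fn": "play_rows", "kwargs": {
  "motion": [0.4,0,0,0,0,0,0,0.4,0,0,0,0,0,0,0.4,0,0,0,0,0,0,0.4,0,0,-60,0,0,0,0.4,0,0,-110,0,0,0,0.2,30,-20,-160,0,0,-4,0.2,80,-50,-180,0,0,-4,0,120,-100,-190,0,0,-4,0,160,-135,-190,0,0,-4,0,160,-135,-190,0,0,-4,0,160,-135,-190,0,0,-4]
}}

```text
t: 6.3
tcp_pos: [0.4245, -0.0002, 0.273]
ee_rot: [0.0, 0.709, 0.705, 0.001]
force: [0.2, -0.2, -0.2]
finger_gap: 0.0922
gripper_force: 0.0
```

```bash
cat >> m.py <<'E'
def find():
    out={}
    for n in('top','side','wrist'):
        im,d,K,W,C,h=glasses(n); X,Y,Z=C[...,0],C[...,1],C[...,2]
        g=(d>0)&(X>.29)&(X<.475)&(Y>-.3)&(Y<.45)&(Z>.075)&(Z<.1)
        k,l,stt,ce=cv2.connectedComponentsWithStats(cv2.dilate(g.astype(np.uint8),np.ones((3,3))))
        for i in range(1,k):
            m=(l==i)&g
            if m.sum()>25:
                p=C[m][:,:2]; A=np.c_[2*p,np.ones(len(p))]; s=np.linalg.lstsq(A,(p**2).sum(1),rcond=None)[0]
                print(n,m.sum(),'fit',s[:2].round(4),'r',np.sqrt(s[2]+s[:2]@s[:2]).round(4),'box',((p.min(0)+p.max(0))/2).round(4),np.ptp(p,0).round(3))
        out[n]=(im,d,K,W,C,h)
    return out
E
python3 - <<'E'
from plan import *
from m import *
st()
o=find(); im,d,K,W,C,h=o['wrist']; save(im,'w2.png')
X,Y,Z=C[...,0],C[...,1],C[...,2]
m=(d>0)&(abs(Y-.03)<.05)&(X>.28)&(X<.48)
b=np.round((X[m]-.28)/.003).astype(int)
print([(round(.28+.003*i,3),int(1e4*np.median(Z[m][b==i]))) for i in range(0,66) if (b==i).sum()>5])
E
```

```text
t 6.3 grasp [ 4.245e-01 -2.000e-04  2.780e-01] yaw,lean,oth [-0.4  0.  -0.1] gap 0.0922 gf 0.0 F [ 0.2 -0.2 -0.2] q [-0.53  0.    0.46  2.09 -0.    1.04 -0.08]
top 88 fit [0.4    0.1723] r 0.0312 box [0.4005 0.1728] [0.066 0.063]
top 94 fit [0.3724 0.3213] r 0.0313 box [0.3723 0.322 ] [0.065 0.066]
top 84 fit [ 0.3919 -0.2043] r 0.0312 box [ 0.3924 -0.205 ] [0.064 0.064]
side 132 fit [ 0.3889 -0.2073] r 0.0314 box [ 0.3892 -0.2069] [0.062 0.071]
side 200 fit [0.3973 0.1705] r 0.0312 box [0.397  0.1699] [0.063 0.071]
side 252 fit [0.3697 0.32  ] r 0.031 box [0.3699 0.3195] [0.065 0.068]
wrist 477 fit [0.4001 0.1685] r 0.0308 box [0.3995 0.1591] [0.065 0.044]
wrist 591 fit [ 0.3925 -0.207 ] r 0.0308 box [ 0.3923 -0.219 ] [0.064 0.042]
[(0.28, -2), (0.283, -2), (0.286, 6), (0.289, 52), (0.292, 87), (0.295, 84), (0.298, 50), (0.301, 49), (0.304, 51), (0.307, 50), (0.31, 58), (0.313, 56), (0.316, 51), (0.319, 87), (0.322, 84), (0.325, 51), (0.328, 58), (0.331, 59), (0.334, 51), (0.337, 52), (0.34, 50), (0.343, 52), (0.346, 86), (0.349, 85), (0.352, 51), (0.355, 51), (0.358, 54), (0.361, 60), (0.364, 3242), (0.367, 3244), (0.37, 3580), (0.373, 3672), (0.376, 3590), (0.379, 3047), (0.382, 3639), (0.385, 3639), (0.388, 3639), (0.391, 3640), (0.394, 3639), (0.397, 3640), (0.4, 3639), (0.403, 3639), (0.406, 3640), (0.409, 3641), (0.412, 3640), (0.415, 3640), (0.418, 3640), (0.421, 3641), (0.424, 3643), (0.427, 3643), (0.43, 3642), (0.433, 3641), (0.436, 3643), (0.439, 3643), (0.442, 3644), (0.445, 3643), (0.448, 3641), (0.451, 3642), (0.454, 3643), (0.457, 3644), (0.46, 3643), (0.463, 3643), (0.466, 3644), (0.469, 3644), (0.472, 3054), (0.475, 3594)]
```

View pics/w2.png

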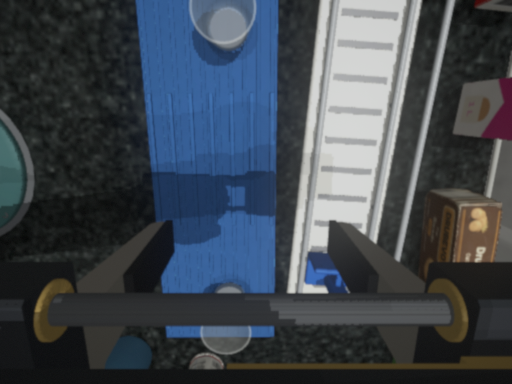

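View w2 shows glass A at (223,15), glass C at (226,330) and ribs at about 27 mm pitch. The depth profile puts one groove at x ≈ 0.415. I'll start with glass A.

```bash
python3 - <<'E'
from plan import *
plan([(0,[.400,.242,.22],0,-45,8),(0,[.400,.242,.22],0,-45,1),(0,[.400,.242,.119],0,-45,2),(0,[.400,.242,.119],0,-45,3)])
E
```

```text
t 6.45 rows 14
0,30,-3,7,0,-6,0,0,60,-7,14,0,-11,0,0,90,-10,21,0,-17,0,0,120,-13,28,0,-22,0,0,149,-17,35,0,-28,0,0,179,-20,42,0,-34,0,0,209,-23,49,0,-39,0,0,239,-27,56,0,-45,0,0,239,-27,56,0,-45,0,0,239,-27,106,0,-45,0,0,239,-27,157,0,-45,0,0,239,-27,157,0,-45,0,0,239,-27,157,0,-45,0,0,239,-27,157,0,-45,0
```

Request:
{"fn": "play_rows", "kwargs": {
  "motion": [0,30,-3,7,0,-6,0,0,60,-7,14,0,-11,0,0,90,-10,21,0,-17,0,0,120,-13,28,0,-22,0,0,149,-17,35,0,-28,0,0,179,-20,42,0,-34,0,0,209,-23,49,0,-39,0,0,239,-27,56,0,-45,0,0,239,-27,56,0,-45,0,0,239,-27,106,0,-45,0,0,239,-27,157,0,-45,0,0,239,-27,157,0,-45,0,0,239,-27,157,0,-45,0]
}}

```text
t: 8.07
tcp_pos: [0.3997, 0.2387, 0.1172]
ee_rot: [0.27, 0.656, 0.651, -0.271]
force: [0.1, 0.3, -0.4]
finger_gap: 0.092
gripper_force: 0.0
```

```bash
python3 - <<'E'
from plan import *
from m import *
st(); find()
plan([(0,[.400,.171,.0485],0,-45,4),(0,[.400,.171,.0485],0,-45,2)])
E
```

```text
t 8.07 grasp [0.3997 0.2423 0.1207] yaw,lean,oth [ -0.6 -45.   -0.1] gap 0.092 gf 0.0 F [ 0.1  0.3 -0.4] q [-1.03  0.67  0.16  1.83  0.38  1.31 -1.11]
top 87 fit [0.4001 0.1721] r 0.0312 box [0.4007 0.1726] [0.065 0.062]
top 81 fit [ 0.3919 -0.2042] r 0.0312 box [ 0.3927 -0.2045] [0.062 0.064]
side 72 fit [0.3979 0.1729] r 0.0289 box [0.3979 0.1923] [0.06  0.031]
side 254 fit [0.3699 0.3199] r 0.0311 box [0.3699 0.3194] [0.064 0.068]
wrist 11118 fit [0.3723 0.3205] r 0.0311 box [0.3717 0.3197] [0.066 0.067]
wrist 2958 fit [0.3998 0.1713] r 0.0311 box [0.3998 0.1708] [0.065 0.066]
t 8.225 rows 6
0,0,0,26,0,0,0,0,0,0,51,0,0,0,0,0,1,77,0,0,0,0,0,1,102,0,0,0,0,0,1,102,0,0,0,0,0,1,102,0,0,0
```

Request:
{"fn": "play_rows", "kwargs": {
  "motion": [0,0,0,26,0,0,0,0,0,0,52,0,0,0,0,0,1,80,0,0,0,0,0,1,102,0,0,0,0,0,1,102,0,0,0,1,0,1,102,0,0,0,1,0,1,102,0,0,0,1,0,1,102,0,0,0,1,0,1,102,0,0,0,1,0,1,102,0,0,0,1,-15,1,87,0,0,0,1,-40,1,62,0,0,0,1,-60,1,42,0,0,0,1,-60,1,42,0,0,0]
}}

```text
t: 9.98
tcp_pos: [0.3998, 0.1678, 0.1291]
ee_rot: [0.269, 0.656, 0.651, -0.27]
force: [0.3, 0.6, -2.6]
finger_gap: 0.0577
gripper_force: 29.8
```

```bash
python3 - <<'E'
from plan import *
st()
plan([(1,[.415,.02,.15],0,38,13),(1,[.415,.02,.15],0,40,2)])
E
```

```text
t 9.97 grasp [0.3998 0.1713 0.1327] yaw,lean,oth [ -0.5 -44.8  -0.2] gap 0.0577 gf 29.8 F [ 0.3  0.6 -2.6] q [-0.99  0.59  0.2   1.96  0.43  1.24 -1.08]
t 9.975 rows 15
1,-9,1,7,0,6,0,1,-17,2,14,0,13,0,1,-26,4,21,0,19,0,1,-35,5,29,0,25,0,1,-43,6,36,0,32,0,1,-52,7,42,0,38,0,1,-61,9,49,0,45,0,1,-70,10,56,0,51,0,1,-79,11,63,0,57,0,1,-87,12,70,0,64,0,1,-96,14,76,0,70,0,1,-105,15,83,0,76,0,1,-115,16,90,0,83,0,1,-114,16,90,0,84,0,1,-114,16,90,0,85,0
```

Request:
{"fn": "play_rows", "kwargs": {
  "motion": [1,-9,1,7,0,6,0,1,-17,2,14,0,13,0,1,-26,4,21,0,19,0,1,-35,5,29,0,25,0,1,-43,6,36,0,32,0,1,-52,7,42,0,38,0,1,-61,9,49,0,45,0,1,-70,10,56,0,51,0,1,-79,11,63,0,57,0,1,-87,12,70,0,64,0,1,-96,14,76,0,70,0,1,-105,15,83,0,76,0,1,-115,16,90,0,83,0,1,-114,16,90,0,85,0,1,-114,16,90,0,85,0]
}}

```text
t: 11.85
tcp_pos: [0.4133, 0.0229, 0.1441]
ee_rot: [-0.242, 0.667, 0.662, 0.241]
force: [-0.2, -1.1, -1.2]
finger_gap: 0.0575
gripper_force: 29.6
```

```bash
python3 - <<'E'
from plan import *
st()
im,d,K,W=cam('side'); save(cv2.resize(im[130:290,180:400],None,fx=3,fy=3),'s3.png')
plan([(1,[.415,.02,.05],0,40,6),(1,[.415,.02,.04],0,40,2)])
E
```

```text
t 11.85 grasp [0.4133 0.0197 0.1479] yaw,lean,oth [-0.6 40.   0.2] gap 0.0575 gf 29.6 F [-0.2 -1.1 -1.2] q [ 0.28  0.39  0.07  2.19 -0.83  1.02  0.95]
t 11.9 rows 8
1,-11,0,13,0,0,0,1,-21,1,25,0,0,0,1,-32,1,38,0,0,0,1,-42,1,50,0,0,0,1,-53,1,63,0,0,0,1,-64,2,75,0,0,0,1,-67,2,79,0,0,0,1,-70,2,83,0,0,0
```

View pics/s3.png

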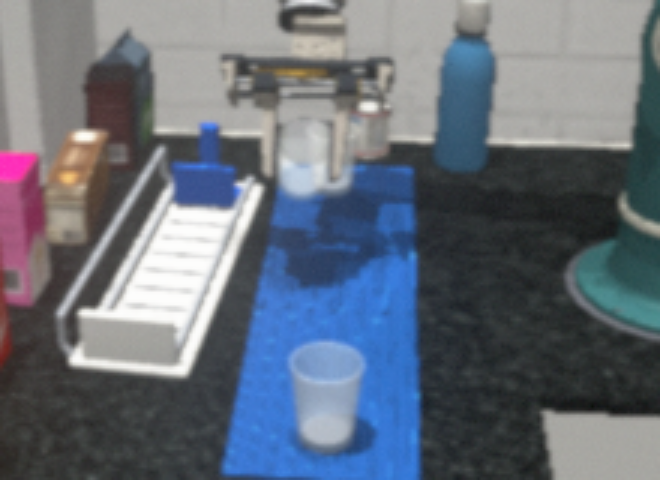

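The crop shows glass A held on its side at about (310,155) with its foot towards +y. Now I'll lower it onto the ribs.

Request:
{"fn": "play_rows", "kwargs": {
  "motion": [1,-15,0,18,0,0,0,1,-32,1,38,0,0,0,1,-50,1,60,0,0,0,1,-60,1,71,0,0,0,1,-65,1,77,0,0,0,1,-69,1,82,0,0,0,1,-69,1,82,0,0,0]
}}

```text
t: 12.78
tcp_pos: [0.4152, 0.0226, 0.0382]
ee_rot: [-0.241, 0.666, 0.662, 0.243]
force: [0.5, -1.2, -1.1]
finger_gap: 0.0578
gripper_force: 29.6
```

```bash
python3 - <<'E'
from plan import *
st()
plan([(1,[.415,.02,.039],0,40,1)])
E
```

```text
t 12.78 grasp [0.4152 0.0194 0.0421] yaw,lean,oth [-0.3 40.  -0. ] gap 0.0578 gf 29.6 F [ 0.5 -1.2 -1.1] q [ 0.32  0.62  0.02  2.2  -0.96  0.86  1.18]
t 12.775 rows 1
1,-2,0,3,0,0,0
```

Request:
{"fn": "play_rows", "kwargs": {
  "motion": [1,-1,0,2,0,0,0,1,-2,0,3,0,0,0,1,-2,0,3,0,0,0,0.1,-2,0,3,0,0,0,0.1,-2,0,3,0,0,0,0.1,-2,0,3,0,0,0,0.1,-2,0,3,0,0,0,0.1,-2,0,-30,0,0,0,0.1,-2,0,-80,0,0,0,0,-2,0,-130,0,0,0,0,-2,0,-130,0,0,0]
}}

```text
t: 14.15
tcp_pos: [0.4164, -0.0655, 0.1383]
ee_rot: [-0.238, 0.668, 0.662, 0.244]
force: [-0.5, 0.1, 0.0]
finger_gap: 0.0916
gripper_force: 0.0
```

```bash
cat >> m.py <<'E'
def lying(y0=.02):
    for n in('wrist','top','side'):
        im,d,K,W,C,h=glasses(n); X,Y,Z=C[...,0],C[...,1],C[...,2]
        g=(d>0)&(X>.36)&(X<.475)&(abs(Y-y0)<.1)&(Z>.02)&(Z<.085)
        k,l,stt,ce=cv2.connectedComponentsWithStats(g.astype(np.uint8))
        for i in range(1,k):
            if stt[i,4]>30:
                p=C[l==i]; print(n,len(p),'lo',np.percentile(p,1,0).round(3),'hi',np.percentile(p,99,0).round(3),'ymid',(np.percentile(p[:,1],[1,99]).mean()).round(4))
                # axis: width midline for foot half vs mouth half
                ys=p[:,1]; 
                for lo,hi in((0,33),(33,66),(66,100)):
                    a,b=np.percentile(ys,[lo,hi]); q=p[(ys>=a)&(ys<=b)]; print('   y',q[:,1].mean().round(3),'xmid',((np.percentile(q[:,0],2)+np.percentile(q[:,0],98))/2).round(4),'w',np.ptp(q[:,0]).round(3),'ztop',np.percentile(q[:,2],98).round(4))
        if n=='wrist': save(im,'lie%d.png'%int(pose()[0]['t']*10))
E
python3 - <<'E'
from plan import *
from m import *
st(); lying()
plan([(0,[.415,.02,.20],0,10,8),(0,[.415,.09,.18],0,-45,6),(0,[.415,.09,.11],0,-45,2)])
E
```

```text
t 14.15 grasp [ 0.4163 -0.0687  0.1421] yaw,lean,oth [-0.3 39.8 -0.4] gap 0.0916 gf 0.0 F [-0.5  0.1  0. ] q [ 0.39  0.45  0.15  2.11 -0.75  1.12  1.04]
wrist 4543 lo [ 0.384 -0.025  0.021] hi [0.444 0.057 0.072] ymid 0.016
   y -0.016 xmid 0.4146 w 0.065 ztop 0.0721
   y 0.006 xmid 0.4145 w 0.06 ztop 0.0691
   y 0.038 xmid 0.4145 w 0.055 ztop 0.0634
top 445 lo [ 0.384 -0.022  0.028] hi [0.445 0.061 0.075] ymid 0.02
   y -0.009 xmid 0.4143 w 0.064 ztop 0.0755
   y 0.018 xmid 0.413 w 0.056 ztop 0.0733
   y 0.047 xmid 0.4144 w 0.053 ztop 0.0654
side 393 lo [ 0.382 -0.022  0.022] hi [0.44  0.063 0.072] ymid 0.0204
   y -0.005 xmid 0.4108 w 0.062 ztop 0.0719
   y 0.033 xmid 0.411 w 0.055 ztop 0.0647
   y 0.058 xmid 0.4123 w 0.047 ztop 0.0571
t 14.3 rows 16
0,13,0,1,0,-4,0,0,25,0,2,0,-8,0,0,38,0,3,0,-11,0,0,50,0,4,0,-15,0,0,63,0,5,0,-19,0,0,76,0,6,0,-23,0,0,88,0,7,0,-26,0,0,101,1,8,0,-30,0,0,107,0,17,0,-39,0,0,113,0,27,0,-48,0,0,120,0,36,0,-58,0,0,126,0,46,0,-67,0,0,133,0,55,0,-76,0,0,139,0,64,0,-85,0,0,117,0,91,0,-85,0,0,94,0,118,0,-85,0
```

```bash
python3 - <<'E'
from plan import *
plan([(0,[.415,.03,.19],0,-5,5),(0,[.415,.10,.14],0,-50,6),(0,[.4145,.021,.038],0,-50,4),(0,[.4145,.021,.038],0,-50,2)])
E
```

```text
t 14.3 rows 17
0,20,0,4,0,-9,0,0,40,0,9,0,-18,0,0,61,0,13,0,-27,0,0,81,0,17,0,-36,0,0,101,1,21,0,-45,0,0,104,0,34,0,-53,0,0,108,0,48,0,-60,0,0,111,0,61,0,-68,0,0,114,0,74,0,-75,0,0,118,0,87,0,-83,0,0,121,0,101,0,-90,0,0,90,0,107,0,-90,0,0,58,0,114,0,-90,0,0,27,0,121,0,-90,0,0,-5,0,128,0,-90,0,0,-5,0,128,0,-90,0,0,-5,0,128,0,-90,0
```

Request:
{"fn": "play_rows", "kwargs": {
  "motion": [0,20,0,4,0,-9,0,0,40,0,9,0,-18,0,0,61,0,13,0,-27,0,0,81,0,17,0,-36,0,0,101,1,21,0,-45,0,0,104,0,34,0,-53,0,0,108,0,48,0,-60,0,0,111,0,61,0,-68,0,0,114,0,74,0,-75,0,0,118,0,87,0,-83,0,0,121,0,101,0,-90,0,0,121,0,101,0,-90,0,0,121,0,101,0,-90,0,0,90,0,107,0,-90,0,0,58,0,114,0,-90,0,0,27,0,121,0,-90,0,0,10,0,126,0,-90,0,0,10,0,126,0,-90,0]
}}

```text
t: 16.55
tcp_pos: [0.4149, 0.025, 0.0466]
ee_rot: [0.298, 0.643, 0.638, -0.3]
force: [0.4, 0.1, 0.5]
finger_gap: 0.0915
gripper_force: 0.0
```

```bash
python3 - <<'E'
from plan import *
from m import *
st(); lying()
plan([(0,[.4145,.021,.039],0,-50,3),(1,[.4145,.021,.039],0,-50,5),(1,[.4145,.021,.13],0,-50,3)])
E
```

```text
t 16.55 grasp [0.4149 0.0288 0.0499] yaw,lean,oth [ -0.5 -50.    0. ] gap 0.0915 gf 0.0 F [0.4 0.1 0.5] q [-0.76  0.72  0.15  2.11  0.68  1.02 -1.21]
wrist 27004 lo [ 0.361 -0.007  0.022] hi [0.474 0.118 0.085] ymid 0.0554
   y 0.033 xmid 0.4175 w 0.115 ztop 0.0716
   y 0.062 xmid 0.4175 w 0.115 ztop 0.0757
   y 0.109 xmid 0.4175 w 0.115 ztop 0.0849
top 78 lo [0.463 0.013 0.04 ] hi [0.475 0.075 0.084] ymid 0.0441
   y 0.022 xmid 0.4689 w 0.011 ztop 0.0635
   y 0.038 xmid 0.4686 w 0.012 ztop 0.0764
   y 0.058 xmid 0.4683 w 0.013 ztop 0.0842
top 442 lo [ 0.384 -0.019  0.034] hi [0.445 0.062 0.074] ymid 0.0213
   y -0.008 xmid 0.4144 w 0.063 ztop 0.0748
   y 0.018 xmid 0.4128 w 0.055 ztop 0.0725
   y 0.047 xmid 0.4148 w 0.053 ztop 0.064
top 55 lo [0.361 0.013 0.044] hi [0.372 0.066 0.083] ymid 0.0394
   y 0.02 xmid 0.366 w 0.011 ztop 0.0592
   y 0.035 xmid 0.3661 w 0.011 ztop 0.0723
   y 0.053 xmid 0.3667 w 0.011 ztop 0.0831
side 146 lo [0.386 0.042 0.021] hi [0.436 0.11  0.084] ymid 0.0758
   y 0.053 xmid 0.411 w 0.052 ztop 0.0517
   y 0.059 xmid 0.412 w 0.046 ztop 0.0502
   y 0.071 xmid 0.4136 w 0.045 ztop 0.0843
t 16.7 rows 11
0,1,0,5,0,0,0,0,1,-1,10,0,0,0,0,2,-1,15,0,0,0,1,2,-1,15,0,0,0,1,2,-1,15,0,0,0,1,2,-1,15,0,0,0,1,2,-1,15,0,0,0,1,2,-1,15,0,0,0,1,-21,-1,-5,0,0,0,1,-44,-1,-24,0,0,0,1,-67,-1,-44,0,0,0
```

Request:
{"fn": "play_rows", "kwargs": {
  "motion": [0,1,0,5,0,0,0,0,1,0,10,0,0,0,0,2,0,15,0,0,0,0,2,0,15,0,0,0,1,2,0,15,0,0,0,1,2,0,15,0,0,0,1,2,0,15,0,0,0,1,2,0,15,0,0,0,1,2,0,15,0,0,0,1,-10,0,5,0,0,0,1,-30,0,-12,0,0,0,1,-55,0,-33,0,0,0,1,-80,0,-54,0,0,0,1,-80,0,-54,0,0,0]
}}

```text
t: 18.45
tcp_pos: [0.4163, 0.0166, 0.1442]
ee_rot: [0.298, 0.644, 0.639, -0.297]
force: [-0.3, 0.1, -1.5]
finger_gap: 0.0585
gripper_force: 29.8
```

```bash
python3 - <<'E'
from plan import *
st()
x,y=rk(0,.152); print(x,y)
plan([(1,[.45,.05,.20],-1,-20,4),(1,[x-.03,y-.03,.20],-4.5,30,6),(1,[x,y,.15],-4.5,45,4),(1,[x,y,.15],-4.5,45,3)])
E
```

```text
t 18.45 grasp [0.4163 0.0204 0.1474] yaw,lean,oth [ -0.7 -49.8  -0.4] gap 0.0585 gf 29.8 F [-0.3  0.1 -1.5] q [-0.76  0.52  0.16  2.12  0.67  1.17 -1.08]
0.5729257825506325 0.17453143472743543
t 18.45 rows 17
1,-5,8,-14,0,7,0,1,-9,17,-28,0,15,0,1,-14,25,-43,0,22,0,1,-18,34,-57,1,30,0,1,-7,49,-70,1,38,1,1,3,65,-82,1,46,2,1,14,80,-95,1,55,2,1,25,95,-108,1,63,3,1,35,111,-120,1,71,4,1,46,126,-133,1,80,4,1,60,134,-131,1,83,4,1,75,141,-129,1,87,5,1,89,148,-127,1,91,5,1,104,156,-125,0,95,5,1,104,156,-125,0,95,5,1,104,156,-125,0,95,5,1,104,156,-125,0,95,5
```

Request:
{"fn": "play_rows", "kwargs": {
  "motion": [1,-5,8,-14,0,7,0,1,-9,17,-28,0,15,0,1,-14,25,-43,0,22,0,1,-18,34,-57,1,30,0,1,-7,49,-70,1,38,1,1,3,65,-82,1,46,2,1,14,80,-95,1,55,2,1,25,95,-108,1,63,3,1,35,111,-120,1,71,4,1,46,126,-133,1,80,4,1,60,134,-131,1,83,4,1,75,141,-129,1,87,5,1,89,148,-127,1,91,5,1,104,156,-125,0,95,5,1,104,156,-125,0,95,5,1,104,156,-125,0,95,5]
}}

```text
t: 20.45
tcp_pos: [0.5718, 0.1775, 0.1429]
ee_rot: [-0.258, 0.68, 0.626, 0.282]
force: [-0.1, -0.5, -1.3]
finger_gap: 0.0586
gripper_force: 29.6
```

```bash
python3 - <<'E'
from plan import *
from m import *
st()
im,d,K,W,C,h=glasses('side'); save(cv2.resize(im[130:290,130:350],None,fx=3,fy=3),'s4.png')
X,Y,Z=C[...,0],C[...,1],C[...,2]
x,y=rk(0,.152)
# glass lowest points beneath the gripper
g=(d>0)&(X>.5)&(X<.64)&(Y>.08)&(Y<.25)&(Z>.07)&(Z<.2); p=C[g]; print(len(p), np.percentile(p,[1,50,99],axis=0).round(3))
plan([(1,[x,y,.075],-4.5,45,4),(1,[x,y,.057],-4.5,45,3)])
E
```

```text
t 20.45 grasp [0.5715 0.1739 0.1465] yaw,lean,oth [-4.6 45.  -0.2] gap 0.0586 gf 29.6 F [-0.1 -0.5 -1.3] q [ 0.19  0.57 -0.21  1.94 -0.97  0.85  0.68]
1040 [[0.506 0.096 0.104]
 [0.565 0.187 0.164]
 [0.617 0.208 0.199]]
t 20.5 rows 7
1,-13,0,13,0,0,0,1,-25,0,26,0,0,0,1,-38,1,38,0,0,0,1,-51,1,51,0,0,0,1,-55,1,55,0,0,0,1,-59,1,60,0,0,0,1,-63,1,64,0,0,0
```

View pics/s4.png

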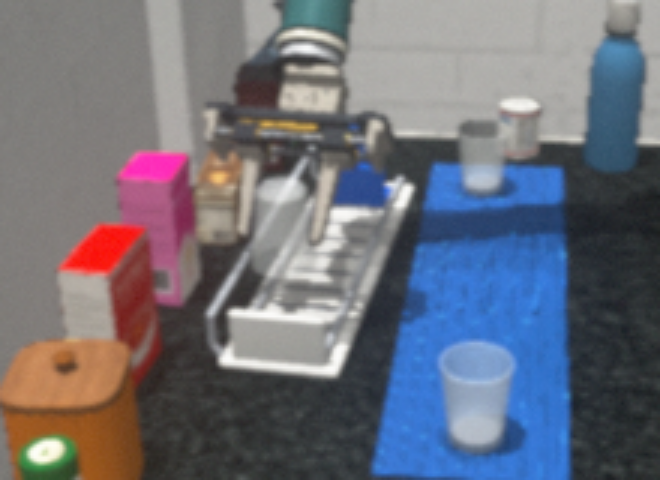

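The crop shows glass A mouth down in the gripper, above the wall end of the lane. Its rim is at z ≈ 0.104, so it should touch down at a grasp height of about 0.053.

Request:
{"fn": "play_rows", "kwargs": {
  "motion": [1,-15,0,11,0,0,0,1,-27,0,24,0,0,0,1,-40,1,36,0,0,0,1,-53,1,49,0,0,0,1,-60,1,56,0,0,0,1,-65,1,61,0,0,0,1,-67,1,63,0,0,0,1,-67,1,63,0,0,0]
}}

```text
t: 21.5
tcp_pos: [0.5734, 0.175, 0.0516]
ee_rot: [-0.258, 0.679, 0.626, 0.283]
force: [-1.3, 0.2, 0.1]
finger_gap: 0.0583
gripper_force: 29.6
```

```bash
python3 - <<'E'
from plan import *
from m import *
st()
im,d,K,W,C,h=glasses('side');X,Y,Z=C[...,0],C[...,1],C[...,2]
g=(d>0)&(X>.53)&(X<.61)&(Y>.1)&(Y<.206)&(Z>.014)&(Z<.2); p=C[g]; print(len(p), np.percentile(p,[1,5,50,99],axis=0).round(3))
E
```

```text
t 21.5 grasp [0.5731 0.1715 0.0551] yaw,lean,oth [-4.6 45.1 -0.3] gap 0.0583 gf 29.6 F [-1.3  0.2  0.1] q [ 0.22  0.74 -0.24  1.94 -1.05  0.74  0.85]
834 [[0.53  0.101 0.051]
 [0.533 0.104 0.057]
 [0.568 0.157 0.096]
 [0.609 0.202 0.158]]
```

Request:
{"fn": "play_rows", "kwargs": {
  "motion": [1,-1,0,1,0,0,0,1,-2,0,2,0,0,0,1,-2,0,2,0,0,0]
}}

```text
t: 21.92
tcp_pos: [0.5738, 0.1753, 0.0511]
ee_rot: [-0.259, 0.679, 0.626, 0.285]
force: [-4.6, -5.5, 15.7]
finger_gap: 0.0582
gripper_force: 30.1
```

Request:
{"fn": "play_rows", "kwargs": {
  "motion": [1,1,0,-1,0,0,0,1,1,0,-1,0,0,0,0.2,1,0,-1,0,0,0,0.2,1,0,-1,0,0,0,0.2,1,0,-1,0,0,0,0.2,1,0,-10,0,0,0,0.2,1,0,-40,0,0,0,0.2,1,0,-80,0,0,0,0.2,1,0,-120,0,0,0,0.2,1,0,-120,0,0,0]
}}

```text
t: 23.18
tcp_pos: [0.5677, 0.0876, 0.1355]
ee_rot: [-0.255, 0.681, 0.625, 0.284]
force: [-0.3, -0.2, 0.2]
finger_gap: 0.0739
gripper_force: 0.0
```

```bash
cat >> m.py <<'E'
def rackg(n='top'):
    from plan import O,YAW
    im,d,K,W,C,h=glasses(n); c,s=np.cos(np.radians(YAW)),np.sin(np.radians(YAW))
    D=C[...,:2]-O; x=c*D[...,0]+s*D[...,1]; y=-s*D[...,0]+c*D[...,1]; Z=C[...,2]
    g=(d>0)&(abs(x)<.05)&(y>-.1)&(y<.186)&(Z>.075)&(Z<.12)
    k,l,stt,_=cv2.connectedComponentsWithStats(g.astype(np.uint8))
    for i in range(1,k):
        m=l==i
        if m.sum()>20: print(n,'rack obj',m.sum(),'x %.3f..%.3f y %.3f..%.3f'%(x[m].min(),x[m].max(),y[m].min(),y[m].max()),'zmed',np.median(Z[m]).round(4))
    return im
E
python3 - <<'E'
from plan import *
from m import *
st(); rackg('top'); rackg('side'); im=rackg('wrist'); save(im,'w5.png'); find()
E
```

```text
t 23.18 grasp [0.5674 0.0841 0.1391] yaw,lean,oth [-4.6 44.9 -0.6] gap 0.0739 gf 0.0 F [-0.3 -0.2  0.2] q [ 0.3   0.59 -0.15  1.93 -0.91  0.95  0.76]
top rack obj 211 x -0.025..0.027 y 0.127..0.177 zmed 0.0941
side rack obj 196 x -0.026..0.024 y 0.130..0.180 zmed 0.0928
wrist rack obj 3240 x -0.024..0.028 y 0.124..0.176 zmed 0.0945
top 97 fit [0.3725 0.3211] r 0.0314 box [0.3725 0.3216] [0.066 0.065]
side 132 fit [ 0.3891 -0.2067] r 0.0312 box [ 0.3891 -0.2071] [0.062 0.072]
side 258 fit [0.37   0.3199] r 0.0312 box [0.3698 0.3194] [0.064 0.068]
wrist 2065 fit [0.3723 0.3179] r 0.0312 box [0.3721 0.3181] [0.067 0.066]
```

View pics/w5.png

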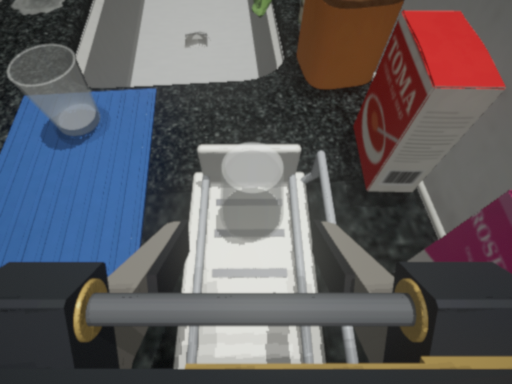

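View w5 shows glass 1 upside down at (252,165), in the lane near the end wall. Glass B is next, at (0.372, 0.320).

```bash
python3 - <<'E'
from plan import *
plan([(0.2,[.53,.10,.24],-4,30,3),(0,[.372,.391,.22],0,-45,9),(0,[.372,.391,.22],0,-45,1),(0,[.372,.391,.119],0,-45,3),(0,[.372,.391,.119],0,-45,2)])
E
```

```text
t 23.475 rows 18
0.2,26,-12,-22,0,-5,0,0.2,52,-24,-45,0,-10,0,0.2,78,-35,-67,0,-15,-1,0,98,-56,-44,0,-23,-1,0,117,-76,-21,0,-32,-2,0,137,-96,2,0,-40,-2,0,156,-116,25,0,-48,-3,0,176,-136,47,0,-57,-3,0,196,-156,70,0,-65,-4,0,216,-176,93,0,-73,-4,0,236,-196,115,0,-82,-5,0,256,-217,138,0,-90,-5,0,256,-217,138,0,-90,-5,0,232,-217,162,0,-90,-5,0,208,-217,186,0,-90,-5,0,184,-217,209,0,-90,-5,0,184,-217,209,0,-90,-5,0,184,-217,209,0,-90,-5
```

Request:
{"fn": "play_rows", "kwargs": {
  "motion": [0.2,26,-12,-22,0,-5,0,0.2,52,-24,-45,0,-10,0,0.2,78,-35,-67,0,-15,-1,0,98,-56,-44,0,-23,-1,0,117,-76,-21,0,-32,-2,0,137,-96,2,0,-40,-2,0,156,-116,25,0,-48,-3,0,176,-136,47,0,-57,-3,0,196,-156,70,0,-65,-4,0,216,-176,93,0,-73,-4,0,236,-196,115,0,-82,-5,0,256,-217,138,0,-90,-5,0,256,-217,138,0,-90,-5,0,232,-217,162,0,-90,-5,0,208,-217,186,0,-90,-5,0,184,-217,209,0,-90,-5,0,184,-217,209,0,-90,-5]
}}

```text
t: 25.6
tcp_pos: [0.3724, 0.384, 0.114]
ee_rot: [0.271, 0.655, 0.651, -0.273]
force: [-0.3, 0.3, 0.5]
finger_gap: 0.0917
gripper_force: 0.0
```

```bash
python3 - <<'E'
from plan import *
from m import *
st(); find()
plan([(0,[.3715,.32,.0485],0,-45,4),(0,[.3715,.32,.0485],0,-45,1),(1,[.3715,.32,.0485],0,-45,5),(1,[.3715,.32,.13],0,-45,4)])
E
```

```text
t 25.6 grasp [0.3724 0.3876 0.1175] yaw,lean,oth [ -0.4 -45.2  -0.1] gap 0.0917 gf 0.0 F [-0.3  0.3  0.5] q [-1.01  0.81 -0.09  1.54  0.39  1.54 -1.27]
top 94 fit [0.3725 0.3213] r 0.0313 box [0.3722 0.3222] [0.065 0.066]
top 84 fit [ 0.3918 -0.2042] r 0.0312 box [ 0.392  -0.2049] [0.063 0.065]
wrist 3050 fit [0.3721 0.3206] r 0.0312 box [0.372  0.3203] [0.065 0.067]
wrist 73 fit [ 0.3924 -0.2076] r 0.0305 box [ 0.3935 -0.2202] [0.063 0.043]
t 25.75 rows 14
0,0,0,25,0,0,0,0,1,-1,50,0,0,0,0,1,-1,75,0,0,0,0,1,-2,100,0,0,0,0,1,-2,100,0,0,0,1,1,-2,100,0,0,0,1,1,-2,100,0,0,0,1,1,-2,100,0,0,0,1,1,-2,100,0,0,0,1,1,-2,100,0,0,0,1,-13,-2,86,0,0,0,1,-27,-2,71,0,0,0,1,-42,-2,57,0,0,0,1,-56,-2,43,0,0,0
```

Request:
{"fn": "play_rows", "kwargs": {
  "motion": [0,0,0,25,0,0,0,0,0,0,50,0,0,0,0,0,0,75,0,0,0,0,1,0,97,0,0,0,0,1,-1,98,0,0,0,1,1,-1,98,0,0,0,1,1,-1,98,0,0,0,1,1,-1,98,0,0,0,1,1,-1,98,0,0,0,1,1,-1,98,0,0,0,1,-13,-1,84,0,0,0,1,-28,-1,69,0,0,0,1,-44,-1,53,0,0,0,1,-60,-1,37,0,0,0,1,-60,-1,37,0,0,0]
}}

```text
t: 27.62
tcp_pos: [0.3723, 0.3184, 0.134]
ee_rot: [0.271, 0.656, 0.651, -0.268]
force: [-0.3, -0.0, -1.6]
finger_gap: 0.0584
gripper_force: 29.8
```

```bash
python3 - <<'E'
from plan import *
st()
plan([(1,[.415,.02,.15],0,40,14),(1,[.415,.02,.15],0,40,1),(1,[.415,.02,.05],0,40,4)])
E
```

```text
t 27.62 grasp [0.3723 0.3219 0.1375] yaw,lean,oth [ -0.7 -44.8  -0.5] gap 0.0584 gf 29.8 F [-0.3 -0.  -1.6] q [-0.96  0.7  -0.08  1.69  0.42  1.48 -1.25]
t 27.625 rows 19
1,-15,3,15,0,6,0,1,-31,6,29,0,12,0,1,-46,10,43,0,18,0,1,-62,13,58,0,24,0,1,-77,16,72,0,30,0,1,-92,19,86,0,36,0,1,-108,22,101,0,42,0,1,-124,25,115,0,48,0,1,-139,29,129,0,55,0,1,-155,32,143,0,61,0,1,-170,35,157,0,67,0,1,-186,38,171,0,73,0,1,-202,41,185,0,79,0,1,-218,44,199,0,85,0,1,-218,44,199,0,85,0,1,-200,44,217,0,85,0,1,-182,44,235,0,85,0,1,-165,44,253,0,85,0,1,-147,44,270,0,85,0
```

Request:
{"fn": "play_rows", "kwargs": {
  "motion": [1,-15,3,15,0,6,0,1,-31,6,29,0,12,0,1,-46,10,43,0,18,0,1,-62,13,58,0,24,0,1,-77,16,72,0,30,0,1,-92,19,86,0,36,0,1,-108,22,101,0,42,0,1,-124,25,115,0,48,0,1,-139,29,129,0,55,0,1,-155,32,143,0,61,0,1,-170,35,157,0,67,0,1,-186,38,171,0,73,0,1,-202,41,185,0,79,0,1,-218,44,199,0,85,0,1,-218,44,199,0,85,0,1,-200,44,217,0,85,0,1,-182,44,235,0,85,0,1,-165,44,253,0,85,0,1,-150,44,268,0,85,0,1,-150,44,268,0,85,0]
}}

```text
t: 30.12
tcp_pos: [0.4131, 0.0229, 0.0479]
ee_rot: [-0.242, 0.665, 0.663, 0.243]
force: [0.5, -0.3, -1.5]
finger_gap: 0.0587
gripper_force: 29.6
```

```bash
python3 - <<'E'
from plan import *
st()
plan([(1,[.415,.02,.039],0,40,4)])
E
```

```text
t 30.12 grasp [0.4131 0.0197 0.0518] yaw,lean,oth [-0.2 40.1 -0. ] gap 0.0587 gf 29.6 F [ 0.5 -0.3 -1.5] q [ 0.54  0.62 -0.23  2.19 -0.8   0.77  1.03]
t 30.125 rows 4
1,-2,0,2,0,0,0,1,-4,1,5,0,0,0,1,-6,1,7,0,0,0,1,-8,2,10,0,0,0
```

Request:
{"fn": "play_rows", "kwargs": {
  "motion": [1,-3,0,4,0,0,0,1,-6,1,7,0,0,0,1,-8,2,10,0,0,0,1,-8,2,10,0,0,0,1,-8,2,10,0,0,0,0.1,-8,2,10,0,0,0,0.1,-8,2,10,0,0,0,0.1,-8,2,10,0,0,0,0.1,-8,2,10,0,0,0,0.1,-8,2,-20,0,0,0,0.1,-8,2,-70,0,0,0,0,-8,2,-120,0,0,0,0,-8,2,-120,0,0,0]
}}

```text
t: 31.75
tcp_pos: [0.4173, -0.0647, 0.1371]
ee_rot: [-0.237, 0.667, 0.663, 0.244]
force: [0.7, -0.2, -0.2]
finger_gap: 0.092
gripper_force: 0.0
```

```bash
python3 - <<'E'
from plan import *
from m import *
st(); lying()
plan([(0,[.415,.03,.19],0,-5,5),(0,[.415,.10,.14],0,-50,6),(0,[.415,.10,.14],0,-50,2),(0,[.4145,.028,.05],0,-50,4),(0,[.4145,.028,.05],0,-50,1)])
E
```

```text
t 31.75 grasp [ 0.4173 -0.0679  0.141 ] yaw,lean,oth [-0.1 39.8 -0.6] gap 0.092 gf 0.0 F [ 0.7 -0.2 -0.2] q [ 0.61  0.46 -0.13  2.09 -0.65  1.05  0.94]
wrist 4587 lo [ 0.385 -0.024  0.021] hi [0.444 0.058 0.072] ymid 0.017
   y -0.015 xmid 0.4146 w 0.065 ztop 0.0724
   y 0.007 xmid 0.4145 w 0.06 ztop 0.0692
   y 0.039 xmid 0.4143 w 0.056 ztop 0.0638
top 454 lo [ 0.385 -0.021  0.029] hi [0.444 0.064 0.075] ymid 0.0215
   y -0.008 xmid 0.4144 w 0.063 ztop 0.0758
   y 0.019 xmid 0.4131 w 0.056 ztop 0.0686
   y 0.048 xmid 0.4142 w 0.053 ztop 0.0662
side 400 lo [ 0.382 -0.022  0.022] hi [0.44  0.065 0.072] ymid 0.0216
   y -0.004 xmid 0.4106 w 0.062 ztop 0.0722
   y 0.035 xmid 0.4108 w 0.055 ztop 0.0654
   y 0.06 xmid 0.412 w 0.047 ztop 0.0576
t 31.9 rows 18
0,20,0,4,0,-9,0,0,40,0,8,0,-18,0,0,61,0,12,0,-27,0,0,81,0,16,0,-36,0,0,101,0,20,0,-45,0,0,104,0,33,0,-53,0,0,108,0,46,0,-60,0,0,111,0,60,0,-68,0,0,114,0,73,0,-75,0,0,118,0,86,0,-83,0,0,121,0,99,0,-90,0,0,121,0,99,0,-90,0,0,121,0,99,0,-90,0,0,93,-1,105,0,-90,0,0,65,-1,111,0,-90,0,0,36,-1,116,0,-90,0,0,8,-1,122,0,-90,0,0,8,-1,122,0,-90,0
```

Request:
{"fn": "play_rows", "kwargs": {
  "motion": [0,20,0,4,0,-9,0,0,40,0,8,0,-18,0,0,61,0,12,0,-27,0,0,81,0,16,0,-36,0,0,101,0,20,0,-45,0,0,104,0,33,0,-53,0,0,108,0,46,0,-60,0,0,111,0,60,0,-68,0,0,114,0,73,0,-75,0,0,118,0,86,0,-83,0,0,121,0,99,0,-90,0,0,121,0,99,0,-90,0,0,121,0,99,0,-90,0,0,93,-1,105,0,-90,0,0,65,-1,111,0,-90,0,0,36,-1,116,0,-90,0,0,10,-1,121,0,-90,0,0,10,-1,121,0,-90,0]
}}

```text
t: 34.15
tcp_pos: [0.4145, 0.0213, 0.0498]
ee_rot: [0.299, 0.644, 0.637, -0.3]
force: [-0.6, 0.2, -0.2]
finger_gap: 0.092
gripper_force: 0.0
```

```bash
python3 - <<'E'
from plan import *
st()
plan([(0,[.4145,.022,.039],0,-50,3)])
E
```

```text
t 34.15 grasp [0.4145 0.0251 0.053 ] yaw,lean,oth [ -0.7 -50.1  -0.2] gap 0.092 gf 0.0 F [-0.6  0.2 -0.2] q [-0.57  0.71 -0.07  2.1   0.8   1.12 -1.31]
t 34.15 rows 3
0,3,0,4,0,0,0,0,6,0,8,0,0,0,0,9,0,11,0,0,0
```

Request:
{"fn": "play_rows", "kwargs": {
  "motion": [0,3,0,4,0,0,0,0,6,0,8,0,0,0,0,9,0,11,0,0,0,0,9,0,11,0,0,0,1,9,0,11,0,0,0,1,9,0,11,0,0,0,1,9,0,11,0,0,0,1,9,0,11,0,0,0,1,9,0,11,0,0,0,1,-3,0,1,0,0,0,1,-23,0,-16,0,0,0,1,-48,0,-37,0,0,0,1,-75,0,-60,0,0,0,1,-75,0,-60,0,0,0]
}}

```text
t: 35.9
tcp_pos: [0.4162, 0.0223, 0.1473]
ee_rot: [0.3, 0.644, 0.638, -0.296]
force: [0.4, 1.0, -1.5]
finger_gap: 0.058
gripper_force: 29.7
```

```bash
python3 - <<'E'
from plan import *
st()
x,y=rk(0,.080); print(x,y)
plan([(1,[.45,.04,.21],-1,-20,4),(1,[x-.03,y-.03,.21],-4.5,30,6),(1,[x,y,.15],-4.5,45,4),(1,[x,y,.15],-4.5,45,2)])
E
```

```text
t 35.9 grasp [0.4162 0.0261 0.1505] yaw,lean,oth [ -0.9 -49.8  -0.8] gap 0.058 gf 29.7 F [ 0.4  1.  -1.5] q [-0.56  0.51 -0.09  2.1   0.74  1.26 -1.17]
0.5672767276582277 0.10275338669865025
t 35.9 rows 16
1,-8,9,-12,0,7,0,1,-17,17,-25,0,15,0,1,-25,26,-37,1,22,0,1,-34,34,-50,1,30,0,1,-29,49,-54,1,38,1,1,-25,63,-59,1,46,2,1,-21,78,-64,1,55,2,1,-17,92,-68,1,63,3,1,-13,107,-73,1,71,4,1,-9,121,-78,1,80,4,1,7,129,-74,1,83,4,1,24,136,-71,1,87,5,1,40,144,-67,1,91,5,1,56,151,-63,1,95,5,1,56,151,-63,1,95,5,1,56,151,-63,1,95,5
```

Request:
{"fn": "play_rows", "kwargs": {
  "motion": [1,-8,9,-12,0,7,0,1,-17,17,-25,0,15,0,1,-25,26,-37,1,22,0,1,-34,34,-50,1,30,0,1,-29,49,-54,1,38,1,1,-25,63,-59,1,46,2,1,-21,78,-64,1,55,2,1,-17,92,-68,1,63,3,1,-13,107,-73,1,71,4,1,-9,121,-78,1,80,4,1,7,129,-74,1,83,4,1,24,136,-71,1,87,5,1,40,144,-67,1,91,5,1,56,151,-63,1,95,5,1,56,151,-63,1,95,5,1,56,151,-63,1,95,5,1,56,151,-63,1,95,5]
}}

```text
t: 38.02
tcp_pos: [0.5664, 0.1053, 0.1441]
ee_rot: [-0.262, 0.681, 0.625, 0.279]
force: [0.6, 0.1, -1.8]
finger_gap: 0.058
gripper_force: 29.6
```

```bash
cat >> m.py <<'E'
def held():
    from plan import O,YAW
    s,T=pose(); g=T[:3,3]-.005*T[:3,2]
    im,d,K,W,C,h=glasses('side'); c,sn=np.cos(np.radians(YAW)),np.sin(np.radians(YAW))
    D=C-g; x=c*D[...,0]+sn*D[...,1]; y=-sn*D[...,0]+c*D[...,1]; z=D[...,2]
    m=(d>0)&(abs(x)<.026)&(y>0)&(y<.04)&(z<.06)&(z>-.07); 
    print('held: n',m.sum(),'y max %.4f'%y[m].max(),'z min %.4f max %.4f'%(z[m].min(),z[m].max()))
    for lo in np.arange(-.05,.05,.02):
        q=m&(z>lo)&(z<lo+.02); print('  z %.2f: n %d ymax %.4f'%(lo,q.sum(),np.percentile(y[q],97) if q.any() else 0))
    return im
E
python3 - <<'E'
from plan import *
from m import *
st(); im=held(); save(cv2.resize(im[130:290,130:350],None,fx=3,fy=3),'s6.png')
x,y=rk(0,.080)
plan([(1,[x,y,.075],-4.5,45,4),(1,[x,y,.062],-4.5,45,2)])
E
```

```text
t 38.02 grasp [0.5661 0.1018 0.1476] yaw,lean,oth [-5.1 45.   0.6] gap 0.058 gf 29.6 F [ 0.6  0.1 -1.8] q [ 0.44  0.6  -0.37  1.92 -0.79  0.88  0.63]
held: n 474 y max 0.0399 z min -0.0653 max 0.0392
  z -0.05: n 79 ymax 0.0360
  z -0.03: n 93 ymax 0.0345
  z -0.01: n 94 ymax 0.0326
  z 0.01: n 99 ymax 0.0300
  z 0.03: n 75 ymax 0.0279
t 38.075 rows 6
1,-13,0,13,0,0,0,1,-25,1,26,0,0,0,1,-38,1,39,0,0,0,1,-51,2,52,0,0,0,1,-55,2,57,0,0,0,1,-60,2,61,0,0,0
```

View pics/s6.png

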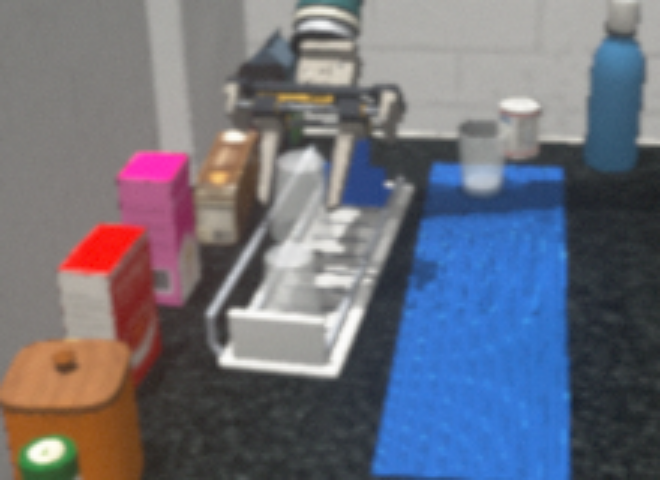

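The crop shows glass B mouth down at (300,195) and glass 1 standing at (290,280). I'll lower B.

Request:
{"fn": "play_rows", "kwargs": {
  "motion": [1,-14,0,12,0,0,0,1,-27,1,24,0,0,0,1,-40,1,37,0,0,0,1,-53,2,50,0,0,0,1,-58,2,55,0,0,0,1,-62,2,59,0,0,0,1,-62,2,59,0,0,0]
}}

```text
t: 38.95
tcp_pos: [0.5681, 0.103, 0.0582]
ee_rot: [-0.262, 0.681, 0.624, 0.28]
force: [0.1, -2.2, 3.1]
finger_gap: 0.0577
gripper_force: 29.9
```

Request:
{"fn": "play_rows", "kwargs": {
  "motion": [1,-1,0,1,0,0,0,1,-1,0,1,0,0,0,1,-1,0,1,0,0,0]
}}

```text
t: 39.33
tcp_pos: [0.5682, 0.1028, 0.0575]
ee_rot: [-0.262, 0.681, 0.624, 0.28]
force: [-0.7, -5.1, 8.3]
finger_gap: 0.0583
gripper_force: 30.3
```

Request:
{"fn": "play_rows", "kwargs": {
  "motion": [1,1,0,-1,0,0,0,0.2,1,0,-1,0,0,0,0.2,1,0,-1,0,0,0,0.2,1,0,-1,0,0,0,0.2,1,0,-10,0,0,0,0.2,1,0,-40,0,0,0,0.2,1,0,-80,0,0,0,0.2,0,0,-115,0,0,0,0.2,-40,0,-155,0,-5,0,0.2,-40,0,-155,0,-5,0]
}}

```text
t: 40.58
tcp_pos: [0.5577, -0.0395, 0.1386]
ee_rot: [-0.232, 0.695, 0.634, 0.249]
force: [-0.4, 1.1, -0.2]
finger_gap: 0.0738
gripper_force: 0.0
```

```bash
python3 - <<'E'
from plan import *
from m import *
st(); rackg('top'); rackg('side'); rackg('wrist'); find()
E
```

```text
t 40.58 grasp [ 0.5574 -0.0427  0.1424] yaw,lean,oth [-5.4 39.8  0.4] gap 0.0738 gf 0.0 F [-0.4  1.1 -0.2] q [ 0.55  0.6  -0.25  1.84 -0.64  1.01  0.67]
top rack obj 216 x -0.019..0.033 y 0.124..0.175 zmed 0.0938
side rack obj 201 x -0.023..0.029 y 0.125..0.178 zmed 0.0922
wrist rack obj 2238 x -0.019..0.034 y 0.119..0.170 zmed 0.0941
top 52 fit [ 0.392  -0.2041] r 0.0312 box [ 0.3929 -0.2004] [0.063 0.055]
side 132 fit [ 0.3891 -0.2068] r 0.0314 box [ 0.3892 -0.2058] [0.062 0.077]
```

```bash
python3 - <<'E'
from h import *
im,d,K,W=cam('wrist'); im2=cam('side')[0]
a=cv2.resize(im,(400,300)); b=cv2.resize(im2[130:290,180:400],(400,300)); save(np.hstack([a,b]),'w7.png')
E
```

```text
(no output)
```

View pics/w7.png

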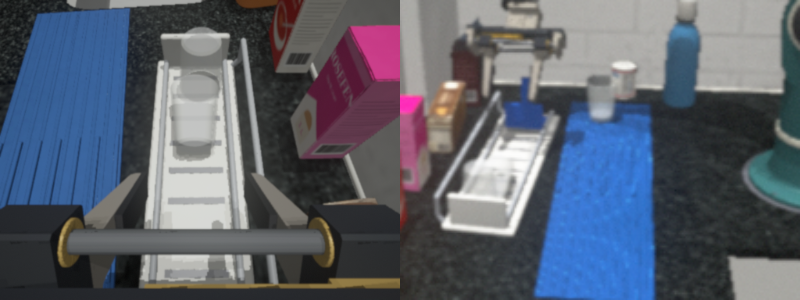

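The picture shows glass B toppled in the lane, with its foot towards glass 1 at (200,85) and its mouth towards −y at (195,140). I'll measure it, then take it back to the mat with the tool pointing down.

```bash
cat > r.py <<'E'
from m import *
from plan import *
def lane(n,y0,y1,zlo=.03,zhi=.075):
    im,d,K,W,C,h=glasses(n); c,s=np.cos(np.radians(YAW)),np.sin(np.radians(YAW))
    D=C[...,:2]-O; x=c*D[...,0]+s*D[...,1]; y=-s*D[...,0]+c*D[...,1]; Z=C[...,2]
    for a in np.arange(y0,y1,.01):
        m=(d>0)&(abs(x)<.041)&(y>a)&(y<a+.01)&(Z>.02)&(Z<.12)
        if m.sum()>6: print(n,'y %.3f n %d x %.3f..%.3f xtop %.3f z %.3f'%(a+.005,m.sum(),np.percentile(x[m],3),np.percentile(x[m],97),np.median(x[m][Z[m]>np.percentile(Z[m],80)]),np.percentile(Z[m],95)))
E
python3 - <<'E'
from r import *
lane('wrist',.0,.13); lane('top',.0,.13); st()
E
```

```text
wrist y 0.025 n 753 x -0.021..0.019 xtop -0.001 z 0.058
wrist y 0.035 n 598 x -0.025..0.022 xtop -0.002 z 0.062
wrist y 0.045 n 561 x -0.026..0.023 xtop -0.002 z 0.063
wrist y 0.055 n 557 x -0.026..0.025 xtop -0.002 z 0.065
wrist y 0.065 n 570 x -0.027..0.025 xtop -0.001 z 0.067
wrist y 0.075 n 563 x -0.029..0.026 xtop -0.001 z 0.069
wrist y 0.085 n 565 x -0.029..0.026 xtop -0.001 z 0.071
wrist y 0.095 n 571 x -0.030..0.028 xtop -0.001 z 0.073
wrist y 0.105 n 575 x -0.030..0.029 xtop -0.000 z 0.075
wrist y 0.115 n 55 x -0.032..0.027 xtop 0.007 z 0.071
wrist y 0.125 n 1342 x -0.012..0.028 xtop 0.007 z 0.095
top y 0.035 n 47 x -0.025..0.019 xtop -0.004 z 0.064
top y 0.045 n 46 x -0.027..0.020 xtop -0.002 z 0.068
top y 0.055 n 53 x -0.027..0.021 xtop 0.002 z 0.068
top y 0.065 n 51 x -0.028..0.023 xtop 0.005 z 0.068
top y 0.075 n 53 x -0.029..0.024 xtop 0.001 z 0.071
top y 0.085 n 53 x -0.030..0.022 xtop -0.003 z 0.073
top y 0.095 n 57 x -0.031..0.024 xtop -0.001 z 0.074
top y 0.105 n 62 x -0.032..0.025 xtop 0.000 z 0.078
top y 0.115 n 24 x -0.034..0.028 xtop 0.002 z 0.078
top y 0.125 n 67 x -0.013..0.024 xtop 0.008 z 0.097
t 41.08 grasp [ 0.5563 -0.0373  0.1411] yaw,lean,oth [-5.2 40.1  0.7] gap 0.0731 gf 0.0 F [ 0.4 -0.5 -0.4] q [ 0.55  0.6  -0.25  1.85 -0.64  1.01  0.67]
```

B lies with its mouth towards +y, at rack y ≈ 0.022–0.112, so the retreat pulled it over. From here I can take it with the tool leaning towards −y and turn it mouth down with a lean towards +y. I'll stand it at rack y ≈ 0 and then shift it along the lane.

```bash
python3 - <<'E'
from plan import *
x,y=rk(-.001,.066); print(x,y)
plan([(0.1,[x-.007,y-.08,.13],-4.5,45,3),(0.1,[x-.007,y-.08,.13],-4.5,45,1),(0.1,[x,y,.049],-4.5,45,5),(0.1,[x,y,.049],-4.5,45,2)])
E
```

```text
0.5651813829843048 0.0888750031221143
t 41.075 rows 11
0.1,10,-1,13,0,2,0,0.1,19,-1,25,0,3,0,0.1,29,-2,38,0,5,-1,0.1,29,-2,38,0,5,-1,0.1,30,-2,61,0,5,-1,0.1,32,-1,84,0,5,-1,0.1,34,-1,106,0,5,-1,0.1,36,-1,129,0,5,-1,0.1,38,-1,152,0,5,-1,0.1,38,-1,152,0,5,-1,0.1,38,-1,152,0,5,-1
```

Request:
{"fn": "play_rows", "kwargs": {
  "motion": [0.1,10,-1,13,0,2,0,0.1,19,-1,25,0,3,0,0.1,29,-2,38,0,5,0,0.1,29,-2,38,0,5,0,0.1,30,-2,61,0,5,0,0.1,32,-1,84,0,5,0,0.1,34,-1,106,0,5,0,0.1,36,-1,129,0,5,0,0.1,37,-1,145,0,5,0,0.1,37,-1,147,0,5,0,0.1,37,-1,147,0,5,0]
}}

```text
t: 42.45
tcp_pos: [0.5655, 0.0873, 0.0489]
ee_rot: [-0.262, 0.681, 0.624, 0.279]
force: [0.5, 0.4, -0.7]
finger_gap: 0.083
gripper_force: 0.0
```

```bash
python3 - <<'E'
from r import *
st(); lane('top',.0,.13);
x,y=rk(-.001,.064)
plan([(0.1,[x,y,.049],-4.5,45,2)])
E
```

```text
t 42.45 grasp [0.5652 0.0838 0.0525] yaw,lean,oth [-5.3 45.   0.7] gap 0.083 gf 0.0 F [ 0.5  0.4 -0.7] q [ 0.47  0.78 -0.36  1.91 -0.81  0.77  0.77]
top y 0.035 n 38 x -0.021..0.020 xtop -0.002 z 0.064
top y 0.045 n 52 x -0.027..0.022 xtop 0.000 z 0.067
top y 0.055 n 52 x -0.028..0.023 xtop 0.002 z 0.068
top y 0.065 n 52 x -0.030..0.021 xtop -0.002 z 0.070
top y 0.075 n 56 x -0.030..0.024 xtop -0.006 z 0.072
top y 0.085 n 54 x -0.031..0.023 xtop -0.000 z 0.073
top y 0.095 n 62 x -0.032..0.023 xtop -0.003 z 0.076
top y 0.105 n 57 x -0.032..0.023 xtop -0.002 z 0.078
top y 0.115 n 25 x -0.033..0.030 xtop -0.001 z 0.077
top y 0.125 n 61 x -0.013..0.022 xtop 0.009 z 0.090
t 42.5 rows 2
0.1,0,0,2,0,0,0,0.1,0,-1,5,0,0,-1
```

Request:
{"fn": "play_rows", "kwargs": {
  "motion": [0.1,0,0,2,0,0,0,0.1,0,0,5,0,0,0,0.1,0,0,5,0,0,0,1,0,0,5,0,0,0,1,0,0,5,0,0,0,1,0,0,5,0,0,0,1,0,0,5,0,0,0,1,0,0,5,0,0,0,1,5,0,-5,0,0,0,1,12,0,-20,0,0,0,1,30,0,-50,0,0,0,1,60,0,-90,0,0,0,1,75,0,-110,0,0,0,1,75,0,-110,0,0,0]
}}

```text
t: 44.25
tcp_pos: [0.5654, 0.0621, 0.1821]
ee_rot: [-0.26, 0.681, 0.625, 0.28]
force: [0.8, -0.6, -1.5]
finger_gap: 0.0578
gripper_force: 29.8
```

```bash
python3 - <<'E'
from r import *
st(); rackg('top')
x,y=rk(0,-.005)
plan([(1,[x,y,.20],-4.5,-45,11),(1,[x,y,.15],-4.5,-50,2),(1,[x,y,.15],-4.5,-50,1)])
E
```

```text
t 44.25 grasp [0.5652 0.0586 0.1856] yaw,lean,oth [-5.  44.9  0.3] gap 0.0578 gf 29.8 F [ 0.8 -0.6 -1.5] q [ 0.49  0.55 -0.34  1.88 -0.75  0.99  0.61]
top rack obj 212 x -0.019..0.034 y 0.122..0.175 zmed 0.0941
t 44.3 rows 14
1,-2,0,-4,0,-8,0,1,-5,0,-8,0,-16,0,1,-7,0,-11,0,-25,0,1,-9,0,-15,0,-33,0,1,-11,0,-20,0,-41,0,1,-13,0,-24,0,-49,0,1,-16,0,-28,0,-57,0,1,-17,0,-32,0,-65,0,1,-19,0,-37,0,-74,0,1,-21,0,-41,0,-82,0,1,-23,0,-45,0,-90,0,1,-40,0,-28,0,-92,0,1,-58,0,-10,0,-95,0,1,-58,0,-10,0,-95,0
```

Request:
{"fn": "play_rows", "kwargs": {
  "motion": [1,-2,0,-4,0,-8,0,1,-5,0,-8,0,-16,0,1,-7,0,-11,0,-25,0,1,-9,0,-15,0,-33,0,1,-11,0,-20,0,-41,0,1,-13,0,-24,0,-49,0,1,-16,0,-28,0,-57,0,1,-17,0,-32,0,-65,0,1,-19,0,-37,0,-74,0,1,-21,0,-41,0,-82,0,1,-23,0,-45,0,-90,0,1,-40,0,-28,0,-92,0,1,-58,0,-10,0,-95,0,1,-58,0,-10,0,-95,0,1,-58,0,-10,0,-95,0,1,-58,0,-10,0,-95,0]
}}

```text
t: 46.3
tcp_pos: [0.5604, 0.0149, 0.1467]
ee_rot: [0.283, 0.667, 0.615, -0.313]
force: [0.4, 0.7, -1.0]
finger_gap: 0.0582
gripper_force: 29.7
```

```bash
python3 - <<'E'
from r import *
st(); g=pose()[1]; im=cam('side')[0]; save(cv2.resize(im[130:290,130:350],None,fx=3,fy=3),'s8.png')
im,d,K,W,C,h=glasses('top'); p0=g[:3,3]-.005*g[:3,2]
D=C-p0; m=(d>0)&(abs(D[...,0])<.027)&(abs(D[...,1])<.06)&(D[...,2]>-.08)&(D[...,2]<.06)
print(np.percentile(D[m],[1,50,99],axis=0).round(3),m.sum())
x,y=rk(0,-.005)
plan([(1,[x,y,.072],-4.5,-50,4),(1,[x,y,.062],-4.5,-50,2)])
E
```

```text
t 46.3 grasp [0.5608 0.0187 0.15  ] yaw,lean,oth [ -4.4 -49.9   0.6] gap 0.0582 gf 29.7 F [ 0.4  0.7 -1. ] q [-0.59  0.69  0.16  1.76  0.65  1.28 -0.9 ]
[[-0.027 -0.039 -0.043]
 [-0.009 -0.011  0.034]
 [ 0.022  0.021  0.042]] 330
t 46.4 rows 6
1,15,0,13,0,0,0,1,30,0,25,0,0,0,1,44,0,38,0,0,0,1,59,1,51,-1,0,0,1,63,1,54,-1,0,0,1,67,1,57,-1,0,0
```

View pics/s8.png

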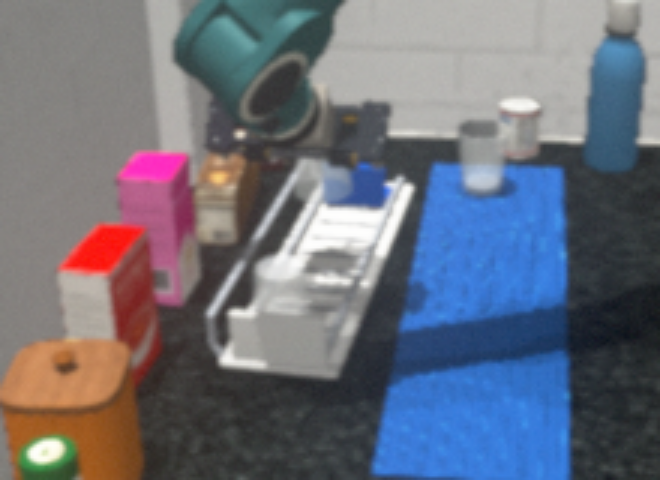

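The crop shows the glass held mouth down near (320,180), above the clear middle part of the lane. Glass 1 is still standing.

Request:
{"fn": "play_rows", "kwargs": {
  "motion": [1,15,0,13,0,0,0,1,30,0,25,0,0,0,1,44,0,38,0,0,0,1,59,0,50,0,0,0,1,64,0,55,0,0,0,1,69,0,59,0,0,0,1,71,0,61,0,0,0,1,71,0,61,0,0,0]
}}

```text
t: 47.4
tcp_pos: [0.5591, 0.0142, 0.0545]
ee_rot: [0.284, 0.666, 0.614, -0.315]
force: [-4.2, 3.2, 10.3]
finger_gap: 0.058
gripper_force: 30.3
```

Request:
{"fn": "play_rows", "kwargs": {
  "motion": [1,1,0,1,0,0,0,1,1,0,1,0,0,0,1,2,0,1,0,0,0,1,2,0,1,0,0,0]
}}

```text
t: 47.9
tcp_pos: [0.5592, 0.0142, 0.0544]
ee_rot: [0.285, 0.666, 0.613, -0.315]
force: [-4.1, 4.2, 19.7]
finger_gap: 0.0579
gripper_force: 30.8
```

Request:
{"fn": "play_rows", "kwargs": {
  "motion": [1,-1,0,0,0,0,0,0.1,-1,0,0,0,0,0,0.1,-1,0,0,0,0,0,0.1,-1,0,0,0,0,0,0.1,-1,0,0,0,0,0,0.1,-1,0,0,0,0,0,0.1,-1,0,0,0,0,0]
}}

```text
t: 48.78
tcp_pos: [0.559, 0.0141, 0.0505]
ee_rot: [0.283, 0.666, 0.615, -0.314]
force: [-0.6, -0.0, 0.2]
finger_gap: 0.0826
gripper_force: 0.0
```

```bash
python3 - <<'E'
from r import *
st(); rackg('side'); rackg('wrist'); rackg('top'); print(rk(0,0))
E
```

```text
t 48.77 grasp [0.5593 0.0179 0.0537] yaw,lean,oth [ -4.2 -50.    0.8] gap 0.0826 gf 0.0 F [-0.6 -0.   0.2] q [-0.58  0.84  0.16  1.76  0.66  1.16 -0.99]
side rack obj 112 x -0.050..0.049 y 0.059..0.104 zmed 0.0941
side rack obj 203 x -0.021..0.029 y 0.124..0.179 zmed 0.0928
wrist rack obj 35428 x -0.050..0.050 y -0.012..0.092 zmed 0.0935
top rack obj 36 x 0.032..0.050 y 0.077..0.097 zmed 0.1099
top rack obj 43 x 0.040..0.050 y 0.004..0.045 zmed 0.0852
top rack obj 216 x -0.027..0.028 y -0.039..0.012 zmed 0.0943
top rack obj 26 x -0.050..-0.041 y 0.006..0.036 zmed 0.0885
[np.float64(0.561), np.float64(0.023)]
```

Request:
{"fn": "play_rows", "kwargs": {
  "motion": [0.1,0,0,-8,0,0,0,0.1,0,0,-20,0,0,0,0.1,0,0,-40,0,0,0,0.1,0,0,-70,0,0,0,0.1,0,0,-110,0,0,0,0.1,-30,0,-140,0,0,0,0.1,-30,0,-140,0,0,0]
}}

```text
t: 49.8
tcp_pos: [0.569, 0.1043, 0.1672]
ee_rot: [0.284, 0.667, 0.615, -0.31]
force: [-0.1, -0.3, 0.4]
finger_gap: 0.083
gripper_force: 0.0
```

```bash
python3 - <<'E'
from r import *
st(); rackg('side'); rackg('top')
x,y=rk(0,-.013)
plan([(0.1,[x,y-.02,.22],-4.5,0,6),(0.1,[x-.006,y-.08,.14],-4.5,45,5),(0.1,[x-.006,y-.08,.14],-4.5,45,2)])
E
```

```text
t 49.8 grasp [0.5694 0.1081 0.1704] yaw,lean,oth [ -4.5 -49.7   0.3] gap 0.083 gf 0.0 F [-0.1 -0.3  0.4] q [-0.67  0.72  0.13  1.63  0.59  1.42 -0.91]
side rack obj 154 x -0.030..0.022 y -0.041..0.015 zmed 0.0912
side rack obj 201 x -0.023..0.030 y 0.124..0.177 zmed 0.0925
top rack obj 101 x -0.011..0.033 y 0.124..0.154 zmed 0.0945
top rack obj 23 x -0.001..0.029 y 0.162..0.173 zmed 0.0954
top rack obj 213 x -0.027..0.025 y -0.039..0.012 zmed 0.0943
t 49.9 rows 13
0.1,-18,0,9,0,8,0,0.1,-37,1,18,0,17,0,0.1,-56,1,27,0,25,0,0.1,-74,1,36,0,33,0,0.1,-93,1,45,0,42,0,0.1,-111,2,53,-1,50,0,0.1,-107,2,72,-1,59,0,0.1,-102,1,91,-1,68,0,0.1,-97,1,110,-1,77,0,0.1,-92,1,129,-1,86,0,0.1,-88,1,147,-1,95,0,0.1,-88,1,147,-1,95,0,0.1,-88,1,147,-1,95,0
```

Request:
{"fn": "play_rows", "kwargs": {
  "motion": [0.1,-18,0,9,0,8,0,0.1,-37,1,18,0,17,0,0.1,-56,1,27,0,25,0,0.1,-74,1,36,0,33,0,0.1,-93,1,45,0,42,0,0.1,-111,2,53,-1,50,0,0.1,-107,2,72,-1,59,0,0.1,-102,1,91,-1,68,0,0.1,-97,1,110,-1,77,0,0.1,-92,1,129,-1,86,0,0.1,-88,1,147,-1,95,0,0.1,-88,1,147,-1,95,0,0.1,-88,1,147,-1,95,0]
}}

```text
t: 51.52
tcp_pos: [0.5538, -0.0658, 0.1364]
ee_rot: [-0.258, 0.679, 0.627, 0.284]
force: [0.0, -0.3, -0.5]
finger_gap: 0.0826
gripper_force: 0.0
```

```bash
python3 - <<'E'
from r import *
st(); rackg('side'); rackg('wrist')
x,y=rk(-.001,-.013); x2,y2=rk(0.002,.078)
plan([(0.1,[x,y,.057],-4.5,45,5),(0.1,[x,y,.057],-4.5,45,2),(1,[x,y,.057],-4.5,45,4),(1,[x,y,.062],-4.5,45,2)])
E
```

```text
t 51.52 grasp [ 0.5535 -0.0693  0.1399] yaw,lean,oth [-4.4 45.1 -0.5] gap 0.0826 gf 0.0 F [ 0.  -0.3 -0.5] q [ 0.61  0.65 -0.23  1.81 -0.69  1.1   0.78]
side rack obj 155 x -0.029..0.022 y -0.039..0.014 zmed 0.0923
side rack obj 201 x -0.021..0.030 y 0.123..0.176 zmed 0.0926
wrist rack obj 1798 x -0.018..0.034 y 0.119..0.169 zmed 0.0939
wrist rack obj 3311 x -0.026..0.026 y -0.043..0.008 zmed 0.0945
t 51.625 rows 13
0.1,-1,0,23,0,0,0,0.1,-2,-1,46,0,0,0,0.1,-2,-1,69,0,0,0,0.1,-3,-2,92,0,0,0,0.1,-4,-2,115,0,0,0,0.1,-4,-2,115,0,0,0,0.1,-4,-2,115,0,0,0,1,-4,-2,115,0,0,0,1,-4,-2,115,0,0,0,1,-4,-2,115,0,0,0,1,-4,-2,115,0,0,0,1,-2,-2,114,0,0,0,1,0,-2,112,0,0,0
```

Request:
{"fn": "play_rows", "kwargs": {
  "motion": [0.1,-1,0,23,0,0,0,0.1,-2,0,46,0,0,0,0.1,-2,-1,69,0,0,0,0.1,-3,-1,92,0,0,0,0.1,-4,-1,112,0,0,0,0.1,-4,-1,115,0,0,0,0.1,-4,-1,115,0,0,0,1,-4,-1,115,0,0,0,1,-4,-1,115,0,0,0,1,-4,-1,115,0,0,0,1,-4,-1,115,0,0,0,1,-4,-1,115,0,0,0,1,0,-1,111,0,0,0,1,3,-1,108,0,0,0,1,3,-1,108,0,0,0]
}}

```text
t: 53.5
tcp_pos: [0.5601, 0.0113, 0.0625]
ee_rot: [-0.257, 0.679, 0.627, 0.284]
force: [0.4, -0.9, -0.9]
finger_gap: 0.0583
gripper_force: 29.7
```

```bash
python3 - <<'E'
from r import *
st(); held(); rackg('top')
s,T=pose(); g=T[:3,3]-.005*T[:3,2]; print('rack coords of grasp', (np.array([[np.cos(np.radians(YAW)),np.sin(np.radians(YAW))],[-np.sin(np.radians(YAW)),np.cos(np.radians(YAW))]])@(g[:2]-O)).round(4))
x2,y2=rk(0.003,.078)
plan([(1,[x2,y2,g[2]],-4.5,45,6),(1,[x2,y2,g[2]-.008],-4.5,45,3)])
E
```

```text
t 53.5 grasp [0.5598 0.0078 0.066 ] yaw,lean,oth [-4.3 45.  -0.6] gap 0.0583 gf 29.7 F [ 0.4 -0.9 -0.9] q [ 0.54  0.75 -0.29  1.88 -0.77  0.89  0.83]
held: n 431 y max 0.0394 z min -0.0593 max 0.0422
  z -0.05: n 61 ymax 0.0343
  z -0.03: n 83 ymax 0.0336
  z -0.01: n 80 ymax 0.0319
  z 0.01: n 80 ymax 0.0291
  z 0.03: n 72 ymax 0.0253
top rack obj 216 x -0.020..0.032 y 0.122..0.175 zmed 0.094
top rack obj 367 x -0.047..0.048 y -0.050..0.015 zmed 0.1017
rack coords of grasp [-0.0002 -0.0152]
t 53.6 rows 9
1,11,0,11,0,0,0,1,22,1,22,0,0,0,1,33,1,33,0,0,0,1,44,2,44,0,0,0,1,55,2,55,0,0,0,1,66,3,66,0,0,0,1,64,3,68,0,0,0,1,62,3,70,0,0,0,1,60,3,72,0,0,0
```

Request:
{"fn": "play_rows", "kwargs": {
  "motion": [1,11,0,11,0,0,0,1,22,1,22,0,0,0,1,33,1,33,0,0,0,1,44,2,44,0,0,0,1,55,2,55,0,0,0,1,66,3,66,0,0,0,1,64,3,68,0,0,0,1,61,3,70,0,0,0,1,60,3,71,0,0,0,1,60,3,71,0,0,0]
}}

```text
t: 54.85
tcp_pos: [0.5707, 0.1027, 0.0542]
ee_rot: [-0.257, 0.679, 0.626, 0.284]
force: [0.3, -0.0, -1.7]
finger_gap: 0.0586
gripper_force: 29.7
```

Request:
{"fn": "play_rows", "kwargs": {
  "motion": [1,-1,0,1,0,0,0,1,-2,0,2,0,0,0,1,-2,0,2,0,0,0]
}}

```text
t: 55.22
tcp_pos: [0.571, 0.1034, 0.0525]
ee_rot: [-0.257, 0.679, 0.626, 0.284]
force: [-2.2, -2.4, 4.1]
finger_gap: 0.0582
gripper_force: 29.9
```

Request:
{"fn": "play_rows", "kwargs": {
  "motion": [0.1,0,0,0,0,0,0,0.1,0,0,0,0,0,0,0.1,0,0,0,0,0,0,0.1,0,0,0,0,0,0,0.1,0,0,0,0,0,0,0.1,0,0,0,0,0,0]
}}

```text
t: 55.98
tcp_pos: [0.5707, 0.1034, 0.0517]
ee_rot: [-0.257, 0.679, 0.627, 0.284]
force: [0.2, -0.5, -0.3]
finger_gap: 0.0826
gripper_force: 0.0
```

```bash
python3 - <<'E'
from r import *
st(); rackg('top'); rackg('side')
E
```

```text
t 55.98 grasp [0.5704 0.0999 0.0552] yaw,lean,oth [-4.4 45.  -0.6] gap 0.0826 gf 0.0 F [ 0.2 -0.5 -0.3] q [ 0.43  0.77 -0.35  1.92 -0.85  0.75  0.79]
top rack obj 216 x -0.019..0.034 y 0.124..0.175 zmed 0.094
top rack obj 211 x -0.022..0.030 y 0.054..0.105 zmed 0.0936
top rack obj 24 x -0.050..-0.037 y 0.053..0.075 zmed 0.0883
top rack obj 22 x -0.050..-0.040 y -0.012..0.014 zmed 0.1157
side rack obj 163 x -0.050..0.050 y -0.008..0.073 zmed 0.0976
side rack obj 367 x -0.025..0.030 y 0.057..0.177 zmed 0.0928
```

Request:
{"fn": "play_rows", "kwargs": {
  "motion": [0.1,0,0,-8,0,0,0,0.1,0,0,-20,0,0,0,0.1,0,0,-40,0,0,0,0.1,0,0,-70,0,0,0,0.1,0,0,-110,0,0,0,0.1,30,0,-140,0,-8,0,0.1,30,0,-140,0,-10,0]
}}

```text
t: 56.95
tcp_pos: [0.5659, 0.026, 0.1771]
ee_rot: [-0.197, 0.7, 0.648, 0.226]
force: [0.4, 0.3, -0.5]
finger_gap: 0.0825
gripper_force: 0.0
```

```bash
python3 - <<'E'
from r import *
st(); rackg('top'); rackg('side'); find()
plan([(0,[.45,-.10,.26],0,0,6),(0,[.391,-.136,.20],0,-45,6),(0,[.391,-.136,.119],0,-45,3),(0,[.391,-.136,.119],0,-45,2)])
E
```

```text
t 56.95 grasp [0.5656 0.0231 0.1812] yaw,lean,oth [-4.1 34.9 -1.1] gap 0.0825 gf 0.0 F [ 0.4  0.3 -0.5] q [ 0.4   0.48 -0.23  1.88 -0.63  0.95  0.53]
top rack obj 211 x -0.018..0.033 y 0.124..0.175 zmed 0.0945
top rack obj 213 x -0.022..0.031 y 0.054..0.104 zmed 0.0943
side rack obj 364 x -0.024..0.030 y 0.057..0.177 zmed 0.0929
side 130 fit [ 0.389  -0.2067] r 0.0315 box [ 0.389  -0.2069] [0.061 0.079]
t 57.2 rows 17
0,-10,-17,-24,0,-6,-1,0,-20,-34,-49,1,-12,-2,0,-31,-51,-73,1,-18,-2,0,-41,-68,-98,1,-23,-3,0,-51,-84,-122,1,-29,-4,0,-61,-101,-147,2,-35,-5,0,-73,-111,-143,1,-43,-5,0,-85,-120,-139,1,-50,-5,0,-96,-129,-135,1,-58,-5,0,-108,-138,-132,0,-65,-5,0,-120,-148,-128,0,-73,-5,0,-131,-157,-124,0,-80,-5,0,-147,-157,-102,0,-80,-5,0,-162,-157,-80,0,-80,-5,0,-178,-157,-58,0,-80,-5,0,-178,-157,-58,0,-80,-5,0,-178,-157,-58,0,-80,-5
```

Both glasses stand in the rack. Now glass C.

Request:
{"fn": "play_rows", "kwargs": {
  "motion": [0,-10,-17,-24,0,-6,-1,0,-20,-34,-49,1,-12,-2,0,-31,-51,-73,1,-18,-2,0,-41,-68,-98,1,-23,-3,0,-51,-84,-122,1,-29,-4,0,-61,-101,-147,2,-35,-5,0,-73,-111,-143,1,-43,-5,0,-85,-120,-139,1,-50,-5,0,-96,-129,-135,1,-58,-5,0,-108,-138,-132,0,-65,-5,0,-120,-148,-128,0,-73,-5,0,-131,-157,-124,0,-80,-5,0,-147,-157,-102,0,-80,-5,0,-162,-157,-80,0,-80,-5,0,-178,-157,-58,0,-80,-5,0,-178,-157,-58,0,-80,-5,0,-178,-157,-58,0,-80,-5]
}}

```text
t: 59.32
tcp_pos: [0.3922, -0.14, 0.1161]
ee_rot: [0.27, 0.654, 0.652, -0.272]
force: [0.3, 1.0, 0.2]
finger_gap: 0.092
gripper_force: 0.0
```

```bash
python3 - <<'E'
from r import *
st(); find()
plan([(0,[.391,-.206,.0485],0,-45,4),(0,[.391,-.206,.0485],0,-45,1),(1,[.391,-.206,.0485],0,-45,5),(1,[.391,-.206,.13],0,-45,4)])
E
```

```text
t 59.33 grasp [ 0.3922 -0.1365  0.1197] yaw,lean,oth [ -0.1 -45.1   0.1] gap 0.092 gf 0.0 F [0.3 1.  0.2] q [-0.19  0.45 -0.12  2.31  1.01  1.   -1.14]
top 84 fit [ 0.3919 -0.2044] r 0.0311 box [ 0.3924 -0.2047] [0.063 0.064]
side 105 fit [ 0.3888 -0.2066] r 0.0313 box [ 0.3893 -0.2052] [0.062 0.07 ]
wrist 3025 fit [ 0.3918 -0.2061] r 0.0311 box [ 0.3917 -0.2062] [0.066 0.066]
t 59.475 rows 14
0,0,0,25,0,0,0,0,1,-1,50,0,0,0,0,1,-1,75,0,0,0,0,1,-2,100,0,0,0,0,1,-2,100,0,0,0,1,1,-2,100,0,0,0,1,1,-2,100,0,0,0,1,1,-2,100,0,0,0,1,1,-2,100,0,0,0,1,1,-2,100,0,0,0,1,-13,-2,86,0,0,0,1,-27,-2,71,0,0,0,1,-42,-2,57,0,0,0,1,-56,-2,43,0,0,0
```

Request:
{"fn": "play_rows", "kwargs": {
  "motion": [0,0,0,25,0,0,0,0,0,0,50,0,0,0,0,0,-1,75,0,0,0,0,1,-1,98,0,0,0,0,1,-1,100,0,0,0,0,1,-1,100,0,0,0]
}}

```text
t: 60.22
tcp_pos: [0.3918, -0.2092, 0.0452]
ee_rot: [0.271, 0.654, 0.652, -0.271]
force: [0.6, -0.7, 0.6]
finger_gap: 0.0918
gripper_force: 0.0
```

```bash
python3 - <<'E'
from r import *
st()
E
```

```text
t 60.23 grasp [ 0.3918 -0.2057  0.0488] yaw,lean,oth [ -0.2 -45.   -0.1] gap 0.0918 gf 0.0 F [ 0.6 -0.7  0.6] q [-0.11  0.61 -0.01  2.33  1.27  0.83 -1.31]
```

Right on target. I'll close and lift.

Request:
{"fn": "play_rows", "kwargs": {
  "motion": [1,0,0,0,0,0,0,1,0,0,0,0,0,0,1,0,0,0,0,0,0,1,0,0,0,0,0,0,1,0,0,0,0,0,0,1,-15,0,-15,0,0,0,1,-35,0,-35,0,0,0,1,-60,0,-60,0,0,0,1,-75,0,-75,0,0,0,1,-75,0,-75,0,0,0]
}}

```text
t: 61.48
tcp_pos: [0.392, -0.2094, 0.1515]
ee_rot: [0.271, 0.655, 0.652, -0.27]
force: [-0.8, 0.4, -2.3]
finger_gap: 0.0587
gripper_force: 29.8
```

```bash
python3 - <<'E'
from plan import *
st()
plan([(1,[.415,.02,.16],0,40,13),(1,[.415,.02,.16],0,40,2),(1,[.415,.02,.05],0,40,4)])
E
```

```text
t 61.48 grasp [ 0.392  -0.2059  0.155 ] yaw,lean,oth [ -0.4 -45.   -0.3] gap 0.0587 gf 29.8 F [-0.8  0.4 -2.3] q [-0.08  0.35 -0.05  2.32  1.07  0.95 -0.99]
t 61.475 rows 19
1,13,2,-13,0,7,0,1,25,3,-25,0,13,0,1,38,5,-38,0,20,0,1,50,7,-51,0,26,0,1,63,9,-64,0,33,0,1,75,10,-76,0,39,0,1,88,12,-89,0,46,0,1,100,14,-102,0,52,0,1,113,15,-115,0,59,0,1,125,17,-128,0,65,0,1,137,19,-142,0,72,0,1,149,21,-155,0,78,0,1,161,22,-168,0,85,0,1,161,22,-168,0,85,0,1,161,22,-168,0,85,0,1,181,22,-148,0,85,0,1,200,22,-129,0,85,0,1,220,22,-109,0,85,0,1,239,22,-90,0,85,0
```

Request:
{"fn": "play_rows", "kwargs": {
  "motion": [1,13,2,-13,0,7,0,1,25,3,-25,0,13,0,1,38,5,-38,0,20,0,1,50,7,-51,0,26,0,1,63,9,-64,0,33,0,1,75,10,-76,0,39,0,1,88,12,-89,0,46,0,1,100,14,-102,0,52,0,1,113,15,-115,0,59,0,1,125,17,-128,0,65,0,1,137,19,-142,0,72,0,1,149,21,-155,0,78,0,1,161,22,-168,0,85,0,1,161,22,-168,0,85,0,1,161,22,-168,0,85,0,1,181,22,-148,0,85,0,1,200,22,-129,0,85,0,1,220,22,-109,0,85,0,1,236,22,-93,0,85,0,1,236,22,-93,0,85,0]
}}

```text
t: 63.98
tcp_pos: [0.4134, 0.0233, 0.0489]
ee_rot: [-0.242, 0.666, 0.664, 0.241]
force: [-0.9, 0.4, -1.2]
finger_gap: 0.0587
gripper_force: 29.7
```

```bash
python3 - <<'E'
from plan import *
st()
plan([(1,[.415,.02,.039],0,40,4)])
E
```

```text
t 63.98 grasp [0.4134 0.02   0.0528] yaw,lean,oth [-0.2 40.   0.2] gap 0.0587 gf 29.7 F [-0.9  0.4 -1.2] q [ 0.66  0.64 -0.38  2.18 -0.69  0.72  0.92]
t 63.975 rows 4
1,-2,0,3,0,0,0,1,-4,1,5,0,0,0,1,-7,1,8,0,0,0,1,-9,2,11,0,0,0
```

Request:
{"fn": "play_rows", "kwargs": {
  "motion": [1,-3,0,4,0,0,0,1,-6,1,8,0,0,0,1,-9,2,11,0,0,0,1,-9,2,11,0,0,0,0.1,-9,2,11,0,0,0,0.1,-9,2,11,0,0,0,0.1,-9,2,11,0,0,0,0.1,-9,2,11,0,0,0,0.1,-9,2,11,0,0,0,0.1,-9,2,-15,0,0,0,0.1,-9,2,-70,0,0,0,0,-9,2,-120,0,0,0,0,-9,2,-120,0,0,0]
}}

```text
t: 65.6
tcp_pos: [0.4176, -0.0642, 0.1374]
ee_rot: [-0.238, 0.667, 0.663, 0.243]
force: [-0.0, -0.3, -0.1]
finger_gap: 0.0917
gripper_force: 0.0
```

```bash
python3 - <<'E'
from plan import *
from m import *
st(); lying()
plan([(0,[.415,.03,.19],0,-5,5),(0,[.415,.10,.14],0,-50,6),(0,[.415,.10,.14],0,-50,2),(0,[.4145,.024,.05],0,-50,4),(0,[.4145,.020,.0395],0,-50,2)])
E
```

```text
t 65.6 grasp [ 0.4176 -0.0674  0.1412] yaw,lean,oth [-0.2 39.7 -0.3] gap 0.0917 gf 0.0 F [-0.  -0.3 -0.1] q [ 0.75  0.48 -0.3   2.08 -0.57  1.01  0.87]
wrist 4561 lo [ 0.384 -0.024  0.021] hi [0.444 0.058 0.072] ymid 0.0171
   y -0.015 xmid 0.4141 w 0.065 ztop 0.0721
   y 0.007 xmid 0.4143 w 0.061 ztop 0.0688
   y 0.039 xmid 0.4141 w 0.055 ztop 0.0633
top 448 lo [ 0.384 -0.022  0.025] hi [0.442 0.064 0.074] ymid 0.0214
   y -0.008 xmid 0.4144 w 0.064 ztop 0.0743
   y 0.019 xmid 0.4125 w 0.056 ztop 0.0701
   y 0.048 xmid 0.4146 w 0.054 ztop 0.0655
side 399 lo [ 0.382 -0.02   0.022] hi [0.44  0.065 0.072] ymid 0.0221
   y -0.004 xmid 0.4107 w 0.063 ztop 0.0724
   y 0.034 xmid 0.4107 w 0.054 ztop 0.0655
   y 0.06 xmid 0.4121 w 0.047 ztop 0.0572
t 65.75 rows 19
0,20,0,4,0,-9,0,0,40,0,8,0,-18,0,0,60,0,12,0,-27,0,0,80,0,16,0,-36,0,0,101,0,19,0,-45,0,0,104,0,33,0,-53,0,0,107,0,46,0,-60,0,0,110,0,59,0,-68,0,0,114,0,73,0,-75,0,0,117,0,86,0,-83,0,0,121,0,99,0,-90,0,0,121,0,99,0,-90,0,0,121,0,99,0,-90,0,0,92,0,104,0,-90,0,0,62,0,109,0,-90,0,0,33,0,114,0,-90,0,0,4,-1,119,0,-90,0,0,0,0,122,0,-90,0,0,-5,0,125,0,-90,0
```

Request:
{"fn": "play_rows", "kwargs": {
  "motion": [0,20,0,4,0,-9,0,0,40,0,8,0,-18,0,0,60,0,12,0,-27,0,0,80,0,16,0,-36,0,0,101,0,19,0,-45,0,0,104,0,33,0,-53,0,0,107,0,46,0,-60,0,0,110,0,59,0,-68,0,0,114,0,73,0,-75,0,0,117,0,86,0,-83,0,0,121,0,99,0,-90,0,0,121,0,99,0,-90,0,0,121,0,99,0,-90,0,0,92,0,104,0,-90,0,0,62,0,109,0,-90,0,0,33,0,114,0,-90,0,0,10,0,119,0,-90,0,0,6,0,121,0,-90,0,0,6,0,121,0,-90,0]
}}

```text
t: 68.12
tcp_pos: [0.4163, 0.0212, 0.0476]
ee_rot: [0.298, 0.642, 0.64, -0.299]
force: [0.6, 1.1, -0.5]
finger_gap: 0.0916
gripper_force: 0.0
```

```bash
python3 - <<'E'
from plan import *
st()
plan([(0,[.4145,.020,.0395],0,-50,3)])
E
```

```text
t 68.12 grasp [0.4163 0.0251 0.0508] yaw,lean,oth [ -0.3 -50.   -0.1] gap 0.0916 gf 0.0 F [ 0.6  1.1 -0.5] q [-0.48  0.73 -0.19  2.09  0.86  1.17 -1.36]
t 68.125 rows 3
0,2,-1,4,0,0,0,0,4,-1,7,0,0,0,0,5,-2,11,0,0,0
```

Request:
{"fn": "play_rows", "kwargs": {
  "motion": [0,2,-1,4,0,0,0,0,4,-1,8,0,0,0,0,5,-2,11,0,0,0,0,5,-2,11,0,0,0,1,5,-2,11,0,0,0,1,5,-2,11,0,0,0,1,5,-2,11,0,0,0,1,5,-2,11,0,0,0,1,5,-2,11,0,0,0,1,-7,-2,1,0,0,0,1,-27,-2,-16,0,0,0,1,-52,-2,-37,0,0,0,1,-80,-2,-60,0,0,0,1,-80,-2,-60,0,0,0]
}}

```text
t: 69.88
tcp_pos: [0.4153, 0.0166, 0.149]
ee_rot: [0.299, 0.643, 0.64, -0.297]
force: [0.1, -0.4, -1.5]
finger_gap: 0.0587
gripper_force: 29.8
```

```bash
python3 - <<'E'
from r import *
st(); rackg('top')
x,y=rk(0,.004); print(x,y)
plan([(1,[.45,.01,.21],-1,-20,4),(1,[x-.03,y-.02,.21],-4.5,30,6),(1,[x,y,.15],-4.5,45,4),(1,[x,y,.15],-4.5,45,2)])
E
```

```text
t 69.88 grasp [0.4153 0.0204 0.1522] yaw,lean,oth [ -0.5 -49.8  -0.5] gap 0.0587 gf 29.8 F [ 0.1 -0.4 -1.5] q [-0.45  0.52 -0.22  2.1   0.79  1.3  -1.2 ]
top rack obj 220 x -0.018..0.034 y 0.122..0.175 zmed 0.0937
top rack obj 195 x -0.018..0.029 y 0.052..0.104 zmed 0.094
0.5613138363829114 0.02698766933493251
t 69.925 rows 16
1,-12,9,-8,0,7,0,1,-24,18,-15,0,15,0,1,-37,27,-23,0,22,0,1,-49,36,-31,1,30,1,1,-49,49,-31,1,38,1,1,-48,63,-31,1,47,2,1,-48,76,-31,1,55,3,1,-48,90,-32,1,63,3,1,-48,103,-32,1,72,4,1,-48,117,-32,1,80,5,1,-33,125,-27,1,84,5,1,-19,132,-21,1,87,5,1,-4,139,-16,1,91,5,1,11,147,-10,0,95,5,1,11,147,-10,0,95,5,1,11,147,-10,0,95,5
```

Request:
{"fn": "play_rows", "kwargs": {
  "motion": [1,-12,9,-8,0,7,0,1,-24,18,-15,0,15,0,1,-37,27,-23,0,22,0,1,-49,36,-31,1,30,1,1,-49,49,-31,1,38,1,1,-48,63,-31,1,47,2,1,-48,76,-31,1,55,3,1,-48,90,-32,1,63,3,1,-48,103,-32,1,72,4,1,-48,117,-32,1,80,5,1,-33,125,-27,1,84,5,1,-19,132,-21,1,87,5,1,-4,139,-16,1,91,5,1,11,147,-10,0,95,5,1,11,147,-10,0,95,5,1,11,147,-10,0,95,5,1,11,147,-10,0,95,5]
}}

```text
t: 72.05
tcp_pos: [0.5611, 0.0305, 0.1456]
ee_rot: [-0.258, 0.678, 0.628, 0.282]
force: [-0.1, -0.7, -1.1]
finger_gap: 0.0588
gripper_force: 29.7
```

```bash
python3 - <<'E'
from r import *
st(); held()
x,y=rk(0,.002)
plan([(1,[x,y,.070],-4.5,45,5),(1,[x,y,.058],-4.5,45,3)])
E
```

```text
t 72.05 grasp [0.5608 0.027  0.1491] yaw,lean,oth [-4.3 45.  -0.4] gap 0.0588 gf 29.7 F [-0.1 -0.7 -1.1] q [ 0.61  0.63 -0.43  1.88 -0.67  0.94  0.64]
held: n 413 y max 0.0383 z min -0.0440 max 0.0432
  z -0.05: n 59 ymax 0.0353
  z -0.03: n 90 ymax 0.0366
  z -0.01: n 85 ymax 0.0339
  z 0.01: n 88 ymax 0.0323
  z 0.03: n 91 ymax 0.0321
t 72.1 rows 8
1,-11,0,11,0,0,0,1,-23,0,22,0,0,0,1,-34,0,33,0,0,0,1,-46,0,44,0,0,0,1,-57,0,55,0,0,0,1,-60,0,57,0,0,0,1,-63,0,60,0,0,0,1,-66,0,63,0,0,0
```

Request:
{"fn": "play_rows", "kwargs": {
  "motion": [1,-13,0,9,0,0,0,1,-25,0,20,0,0,0,1,-36,0,31,0,0,0,1,-48,0,42,0,0,0,1,-59,0,53,0,0,0,1,-62,0,55,0,0,0,1,-65,0,58,0,0,0,1,-67,0,60,0,0,0,1,-67,0,60,0,0,0]
}}

```text
t: 73.22
tcp_pos: [0.561, 0.0253, 0.055]
ee_rot: [-0.258, 0.678, 0.627, 0.283]
force: [-0.0, 0.4, -0.8]
finger_gap: 0.059
gripper_force: 29.7
```

Request:
{"fn": "play_rows", "kwargs": {
  "motion": [1,-1,0,1,0,0,0,1,-2,0,2,0,0,0,1,-2,0,2,0,0,0]
}}

```text
t: 73.6
tcp_pos: [0.5608, 0.0253, 0.052]
ee_rot: [-0.259, 0.678, 0.627, 0.282]
force: [0.1, 0.3, -0.9]
finger_gap: 0.0587
gripper_force: 29.7
```

Request:
{"fn": "play_rows", "kwargs": {
  "motion": [1,-1,0,1,0,0,0,1,-2,0,2,0,0,0,1,-2,0,2,0,0,0]
}}

```text
t: 73.97
tcp_pos: [0.5611, 0.0252, 0.0503]
ee_rot: [-0.259, 0.678, 0.627, 0.283]
force: [-1.5, -3.3, 7.2]
finger_gap: 0.0586
gripper_force: 30.0
```

Contact. I'll open wide, wait, and check before backing out.

Request:
{"fn": "play_rows", "kwargs": {
  "motion": [0.1,0,0,0,0,0,0,0.1,0,0,0,0,0,0,0.1,0,0,0,0,0,0,0.1,0,0,0,0,0,0,0.1,0,0,0,0,0,0,0.1,0,0,0,0,0,0]
}}

```text
t: 74.72
tcp_pos: [0.5609, 0.0253, 0.0492]
ee_rot: [-0.259, 0.678, 0.627, 0.282]
force: [-0.1, -0.3, 0.4]
finger_gap: 0.0829
gripper_force: 0.0
```

```bash
python3 - <<'E'
from r import *
st(); rackg('top')
E
```

```text
t 74.72 grasp [0.5606 0.0218 0.0527] yaw,lean,oth [-4.4 45.  -0.3] gap 0.0829 gf 0.0 F [-0.1 -0.3  0.4] q [ 0.61  0.8  -0.42  1.88 -0.67  0.81  0.75]
top rack obj 214 x -0.019..0.033 y 0.123..0.176 zmed 0.0937
top rack obj 30 x 0.041..0.050 y -0.035..-0.005 zmed 0.0838
top rack obj 215 x -0.024..0.029 y 0.053..0.105 zmed 0.0946
top rack obj 28 x 0.035..0.050 y -0.092..-0.067 zmed 0.1064
top rack obj 212 x -0.024..0.027 y -0.022..0.029 zmed 0.094
```

Request:
{"fn": "play_rows", "kwargs": {
  "motion": [0.1,0,0,-8,0,0,0,0.1,0,0,-20,0,0,0,0.1,0,0,-40,0,0,0,0.1,0,0,-70,0,0,0,0.1,0,0,-110,0,0,0,0.1,50,0,-160,0,-8,0,0.1,50,0,-160,0,-10,0]
}}

```text
t: 75.65
tcp_pos: [0.5569, -0.0522, 0.2036]
ee_rot: [-0.198, 0.7, 0.649, 0.224]
force: [-0.5, 0.4, 0.0]
finger_gap: 0.0827
gripper_force: 0.0
```

```bash
python3 - <<'E'
from r import *
st(); rackg('top'); rackg('side')
im,d,K,W,C,h=glasses('top'); X,Y,Z=C[...,0],C[...,1],C[...,2]
b=(h[...,0]>100)&(h[...,0]<125)&(h[...,1]>120)&(d>0)&(X>.48)&(X<.62)&(Y<0)
for lo,hi in((.03,.07),(.085,.12)):
    q=b&(Z>lo)&(Z<hi); print('stop',q.sum(),C[q].min(0).round(4),C[q].max(0).round(4)) if q.any() else print('none')
plan([(0.3,[.545,-.171,.20],-4.5,0,7),(0.3,[.545,-.171,.20],-4.5,0,2)])
E
```

```text
t 75.65 grasp [ 0.5567 -0.0551  0.2077] yaw,lean,oth [-4.  34.8 -0.9] gap 0.0827 gf 0.0 F [-0.5  0.4  0. ] q [ 0.6   0.49 -0.33  1.81 -0.51  1.06  0.52]
top rack obj 215 x -0.018..0.033 y 0.124..0.175 zmed 0.0935
top rack obj 215 x -0.021..0.030 y 0.055..0.104 zmed 0.0939
top rack obj 215 x -0.024..0.027 y -0.022..0.029 zmed 0.0937
side rack obj 517 x -0.028..0.030 y -0.019..0.177 zmed 0.0928
stop 31 [ 0.5082 -0.177   0.0333] [ 0.5533 -0.1282  0.0692]
stop 34 [ 0.5344 -0.1759  0.0882] [ 0.5561 -0.1631  0.1157]
t 75.8 rows 9
0.3,-14,0,-9,0,-5,0,0.3,-28,0,-19,0,-10,0,0.3,-43,0,-28,0,-15,0,0.3,-57,0,-37,0,-20,0,0.3,-71,0,-47,0,-25,0,0.3,-85,0,-56,0,-30,0,0.3,-100,0,-65,0,-35,0,0.3,-100,0,-65,0,-35,0,0.3,-100,0,-65,0,-35,0
```

Request:
{"fn": "play_rows", "kwargs": {
  "motion": [0.3,-14,0,-9,0,-5,0,0.3,-28,0,-19,0,-10,0,0.3,-43,0,-28,0,-15,0,0.3,-57,0,-37,0,-20,0,0.3,-71,0,-47,0,-25,0,0.3,-85,0,-56,0,-30,0,0.3,-100,0,-65,0,-35,0,0.3,-100,0,-65,0,-35,0,0.3,-100,0,-65,0,-35,0]
}}

```text
t: 76.92
tcp_pos: [0.5438, -0.1711, 0.1921]
ee_rot: [-0.001, 0.735, 0.678, 0.001]
force: [0.2, 0.9, 0.6]
finger_gap: 0.0643
gripper_force: 0.0
```

```bash
python3 - <<'E'
from plan import *
st()
plan([(0.3,[.545,-.171,.088],-4.5,0,5)])
E
```

```text
t 76.92 grasp [ 0.5438 -0.1711  0.1971] yaw,lean,oth [-4.6  0.2 -0. ] gap 0.0643 gf 0.0 F [0.2 0.9 0.6] q [ 0.33  0.38 -0.11  1.83  0.05  0.93  0.13]
t 76.925 rows 5
0.3,0,0,22,0,0,0,0.3,0,0,44,0,0,0,0.3,0,1,65,0,0,0,0.3,0,1,87,0,0,0,0.3,0,1,109,0,0,0
```

Request:
{"fn": "play_rows", "kwargs": {
  "motion": [0.3,0,0,22,0,0,0,0.3,0,0,44,0,0,0,0.3,0,1,65,0,0,0,0.3,0,1,87,0,0,0,0.3,0,1,107,0,0,0,0.3,0,1,107,0,0,0,1,0,1,107,0,0,0,1,0,1,107,0,0,0,1,0,1,107,0,0,0,1,0,1,107,0,0,0,1,0,1,107,0,0,0]
}}

```text
t: 78.3
tcp_pos: [0.545, -0.1711, 0.0867]
ee_rot: [0.0, 0.735, 0.678, 0.001]
force: [-4.3, 0.9, 4.8]
finger_gap: 0.024
gripper_force: 30.0
```

```bash
python3 - <<'E'
from r import *
st()
s,T=pose(); g=T[:3,3]-.005*T[:3,2]; c,sn=np.cos(np.radians(YAW)),np.sin(np.radians(YAW)); D=g[:2]-O
yr=-sn*D[0]+c*D[1]; print('rack x,y',(c*D[0]+sn*D[1]).round(4),yr.round(4),'face',(yr+.042).round(4))
# expected tight: face at .190-.198=-.008
print('tight travel', -.008-(yr+.042))
E
```

```text
t 78.3 grasp [ 0.545  -0.1711  0.0917] yaw,lean,oth [-4.6  0.  -0.1] gap 0.024 gf 30.0 F [-4.3  0.9  4.8] q [ 0.32  0.52 -0.1   1.9   0.07  0.72  0.1 ]
rack x,y -0.0008 -0.1948 face -0.1528
tight travel 0.14480186113451157
```

Request:
{"fn": "play_rows", "kwargs": {
  "motion": [1,10,0,0,0,0,0,1,25,0,0,0,0,0,1,40,0,0,0,0,0,1,55,0,0,0,0,0,1,70,0,0,0,0,0,1,85,0,0,0,0,0,1,98,0,0,0,0,0,1,108,0,0,0,0,0,1,113,0,0,0,0,0,1,116,0,0,0,0,0,1,119,0,0,0,0,0,1,122,0,0,0,0,0,1,125,0,0,0,0,0,1,127,0,0,0,0,0,1,129,0,0,0,0,0,1,131,0,0,0,0,0,1,133,0,0,0,0,0,1,135,0,0,0,0,0,1,135,0,0,0,0,0]
}}

```text
t: 80.68
tcp_pos: [0.5554, -0.037, 0.0867]
ee_rot: [0.0, 0.735, 0.678, 0.0]
force: [-5.4, -0.7, 7.1]
finger_gap: 0.0241
gripper_force: 30.0
```

```bash
python3 - <<'E'
from r import *
st(); rackg('top')
E
```

```text
t 80.67 grasp [ 0.5554 -0.037   0.0917] yaw,lean,oth [-4.6 -0.  -0. ] gap 0.0241 gf 30.0 F [-5.4 -0.7  7.1] q [ 0.09  0.51 -0.11  1.93  0.08  0.71 -0.15]
top rack obj 214 x -0.018..0.034 y 0.123..0.175 zmed 0.094
top rack obj 212 x -0.021..0.030 y 0.055..0.104 zmed 0.0941
top rack obj 215 x -0.025..0.028 y -0.012..0.039 zmed 0.0931
```

Request:
{"fn": "play_rows", "kwargs": {
  "motion": [1,1,0,0,0,0,0,1,2,0,0,0,0,0,1,3,0,0,0,0,0,1,4,0,0,0,0,0,1,5,0,0,0,0,0,1,6,0,0,0,0,0]
}}

```text
t: 81.47
tcp_pos: [0.5558, -0.0316, 0.0867]
ee_rot: [0.0, 0.735, 0.678, -0.0]
force: [-5.9, -3.3, 5.7]
finger_gap: 0.0234
gripper_force: 30.0
```

Request:
{"fn": "play_rows", "kwargs": {
  "motion": [1,1,0,0,0,0,0,1,2,0,0,0,0,0]
}}

```text
t: 81.72
tcp_pos: [0.556, -0.0296, 0.0867]
ee_rot: [0.0, 0.735, 0.678, -0.0]
force: [-6.3, -1.9, 6.4]
finger_gap: 0.024
gripper_force: 30.0
```

```bash
python3 - <<'E'
from r import *
st(); rackg('top')
E
```

```text
t 81.72 grasp [ 0.556  -0.0296  0.0917] yaw,lean,oth [-4.6 -0.  -0. ] gap 0.024 gf 30.0 F [-6.3 -1.9  6.4] q [ 0.08  0.51 -0.11  1.93  0.08  0.71 -0.16]
top rack obj 213 x -0.019..0.034 y 0.124..0.175 zmed 0.0938
top rack obj 217 x -0.022..0.029 y 0.059..0.111 zmed 0.094
top rack obj 208 x -0.023..0.029 y -0.005..0.046 zmed 0.0945
```

Request:
{"fn": "play_rows", "kwargs": {
  "motion": [1,1,0,0,0,0,0,1,2,0,0,0,0,0,1,3,0,0,0,0,0,1,3,0,0,0,0,0]
}}

```text
t: 82.28
tcp_pos: [0.5561, -0.0268, 0.0867]
ee_rot: [0.0, 0.735, 0.678, -0.0]
force: [-5.0, -3.1, 6.5]
finger_gap: 0.024
gripper_force: 30.0
```

Request:
{"fn": "play_rows", "kwargs": {
  "motion": [1,1,0,0,0,0,0,1,2,0,0,0,0,0,1,2,0,0,0,0,0]
}}

```text
t: 82.65
tcp_pos: [0.5563, -0.0247, 0.0867]
ee_rot: [0.0, 0.735, 0.678, -0.0]
force: [-5.5, -2.6, 6.6]
finger_gap: 0.0236
gripper_force: 30.0
```

Request:
{"fn": "play_rows", "kwargs": {
  "motion": [1,1,0,0,0,0,0,1,1,0,0,0,0,0]
}}

```text
t: 82.9
tcp_pos: [0.5564, -0.0238, 0.0867]
ee_rot: [0.0, 0.735, 0.678, -0.0]
force: [-6.0, -3.1, 6.8]
finger_gap: 0.0242
gripper_force: 30.0
```

```bash
python3 - <<'E'
from r import *
st(); rackg('top')
E
```

```text
t 82.9 grasp [ 0.5564 -0.0238  0.0917] yaw,lean,oth [-4.6 -0.1 -0. ] gap 0.0242 gf 30.0 F [-6.  -3.1  6.8] q [ 0.07  0.51 -0.11  1.93  0.08  0.71 -0.17]
top rack obj 214 x -0.019..0.032 y 0.129..0.180 zmed 0.0939
top rack obj 214 x -0.021..0.028 y 0.065..0.115 zmed 0.0939
top rack obj 211 x -0.022..0.031 y 0.001..0.052 zmed 0.0942
```

Request:
{"fn": "play_rows", "kwargs": {
  "motion": [1,1,0,0,0,0,0,1,1,0,0,0,0,0]
}}

```text
t: 83.2
tcp_pos: [0.5565, -0.0227, 0.0867]
ee_rot: [0.0, 0.735, 0.678, -0.0]
force: [-5.7, -2.5, 6.5]
finger_gap: 0.0242
gripper_force: 30.0
```

Request:
{"fn": "play_rows", "kwargs": {
  "motion": [1,1,0,0,0,0,0,1,1,0,0,0,0,0]
}}

```text
t: 83.45
tcp_pos: [0.5566, -0.0218, 0.0867]
ee_rot: [0.0, 0.735, 0.678, -0.0]
force: [-6.4, -2.3, 6.0]
finger_gap: 0.024
gripper_force: 30.0
```

Request:
{"fn": "play_rows", "kwargs": {
  "motion": [1,1,0,0,0,0,0,1,1,0,0,0,0,0]
}}

```text
t: 83.7
tcp_pos: [0.5566, -0.0211, 0.0867]
ee_rot: [0.0, 0.735, 0.678, -0.0]
force: [-5.1, -3.2, 7.0]
finger_gap: 0.0242
gripper_force: 30.0
```

```bash
python3 - <<'E'
from r import *
st(); rackg('top')
E
```

```text
t 83.7 grasp [ 0.5566 -0.0211  0.0917] yaw,lean,oth [-4.6 -0.1 -0. ] gap 0.0242 gf 30.0 F [-5.1 -3.2  7. ] q [ 0.06  0.51 -0.11  1.93  0.08  0.71 -0.18]
top rack obj 213 x -0.020..0.033 y 0.131..0.182 zmed 0.0936
top rack obj 215 x -0.023..0.031 y 0.068..0.118 zmed 0.0936
top rack obj 212 x -0.021..0.031 y 0.005..0.056 zmed 0.0938
```

Request:
{"fn": "play_rows", "kwargs": {
  "motion": [1,1,0,0,0,0,0,1,1,0,0,0,0,0]
}}

```text
t: 84.0
tcp_pos: [0.5566, -0.0207, 0.0867]
ee_rot: [0.001, 0.735, 0.678, -0.001]
force: [-5.9, -3.8, 6.9]
finger_gap: 0.024
gripper_force: 30.0
```

Request:
{"fn": "play_rows", "kwargs": {
  "motion": [1,1,0,0,0,0,0,1,1,0,0,0,0,0]
}}

```text
t: 84.25
tcp_pos: [0.5567, -0.0205, 0.0867]
ee_rot: [0.001, 0.735, 0.678, -0.001]
force: [-6.1, -6.1, 7.5]
finger_gap: 0.0234
gripper_force: 30.0
```

The force rises to 6 N while the stop hardly moves, and glass 1 is at y ≈ 0.157, against the wall, so the row is tight. I'll back the stop off by about 1 cm.

Request:
{"fn": "play_rows", "kwargs": {
  "motion": [1,-2,0,0,0,0,0,1,-4,0,0,0,0,0,1,-6,0,0,0,0,0,1,-8,0,0,0,0,0,1,-10,0,0,0,0,0,1,-11,0,0,0,0,0,1,-11,0,0,0,0,0]
}}

```text
t: 85.12
tcp_pos: [0.5561, -0.0279, 0.0867]
ee_rot: [-0.0, 0.735, 0.678, 0.001]
force: [-5.6, 1.4, 6.3]
finger_gap: 0.0239
gripper_force: 30.0
```

```bash
python3 - <<'E'
from r import *
st(); rackg('top')
E
```

```text
t 85.12 grasp [ 0.5561 -0.0279  0.0917] yaw,lean,oth [-4.6  0.1 -0. ] gap 0.0239 gf 30.0 F [-5.6  1.4  6.3] q [ 0.08  0.51 -0.11  1.93  0.08  0.71 -0.16]
top rack obj 217 x -0.019..0.033 y 0.131..0.182 zmed 0.0942
top rack obj 214 x -0.020..0.032 y 0.068..0.118 zmed 0.094
top rack obj 218 x -0.021..0.031 y 0.003..0.056 zmed 0.0934
```

Request:
{"fn": "play_rows", "kwargs": {
  "motion": [1,-1,0,0,0,0,0,1,-2,0,0,0,0,0,1,-3,0,0,0,0,0,1,-3,0,0,0,0,0,1,-3,0,0,0,0,0]
}}

```text
t: 85.8
tcp_pos: [0.5559, -0.0308, 0.0867]
ee_rot: [-0.0, 0.735, 0.678, 0.001]
force: [-5.6, 1.5, 7.0]
finger_gap: 0.0235
gripper_force: 30.0
```

The stop has backed off 10.3 mm. Now I'll let go and rise clear.

Request:
{"fn": "play_rows", "kwargs": {
  "motion": [0.4,0,0,0,0,0,0,0.4,0,0,0,0,0,0,0.4,0,0,0,0,0,0,0.4,0,0,0,0,0,0,0.4,0,0,-15,0,0,0,0.4,0,0,-50,0,0,0,0.4,0,0,-100,0,0,0,0.4,0,0,-150,0,0,0,0.4,0,0,-150,0,0,0]
}}

```text
t: 86.92
tcp_pos: [0.5594, -0.0316, 0.242]
ee_rot: [0.004, 0.735, 0.678, 0.005]
force: [0.4, 0.6, -0.1]
finger_gap: 0.0551
gripper_force: 0.0
```

```bash
python3 - <<'E'
from r import *
st(); rackg('top')
im,d,K,W,C,h=glasses('wrist'); X,Y,Z=C[...,0],C[...,1],C[...,2]
b=(h[...,0]>100)&(h[...,0]<125)&(h[...,1]>120)&(d>0)&(X>.5)&(X<.62)
q=b&(Z>.06)&(Z<.07); print('blk y max',C[q][:,1].max().round(4))
save(im,'w9.png')
E
```

```text
t 86.92 grasp [ 0.5594 -0.0316  0.247 ] yaw,lean,oth [-4.6  0.1 -0.7] gap 0.0551 gf 0.0 F [ 0.4  0.6 -0.1] q [ 0.1   0.3  -0.13  1.82  0.05  1.01 -0.12]
top rack obj 215 x -0.019..0.034 y 0.132..0.182 zmed 0.0938
top rack obj 217 x -0.024..0.032 y 0.067..0.117 zmed 0.0932
top rack obj 214 x -0.022..0.029 y 0.002..0.056 zmed 0.0941
blk y max 0.011
```

View pics/w9.png

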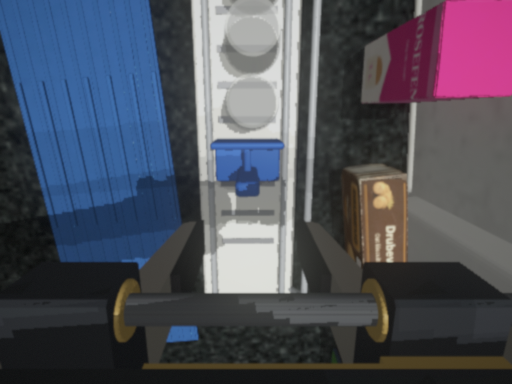

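The last picture shows the row standing upside down, with glasses at (250,100) and (250,25), and the stop released just behind them at (247,155). Depth readings put all three feet at z ≈ 0.094, so they are upright. Handing in.

```bash
python3 -c "
from station import order
print(order.hand_in())"
```

```text
the job is handed in; nothing more can be done
None
```

I handed the job in at about 87 s: all three glasses stand upside down in the lane, and the stop pushed them tight at about 6 N, was backed off about 10 mm and let go. The second glass toppled in the lane when I first released it, and I stood it up again.

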